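# Load a row of square bottles into the bench storage lane

## Robot

A 6-joint arm with a two-finger parallel gripper is mounted at the origin on the work surface. World frame = base frame: x ahead of the robot, y to its left, z up, the work surface at z = 0. Lengths are in mm, angles in rad, forces in N, time in s.
With the tool pointing down it reaches from about 350 to 875 mm from the base axis. Payload 4.2 kg.
Tool frame: the origin (TCP) lies on the mounting face of the last link; the fingertips stand 173 mm ahead of it and the grasp point (between the pads) lies 155 mm ahead of it; z points along the fingers, y is the direction in which the jaws open and shut (so a half turn about z gives the same grasp; the last joint's range is limited). The gripper opens to 85 mm and grips with 20 to 120 N. Pads are 22 mm wide; open, the fingers measure 114 mm over their backs; the gripper's body (76 mm by 85 mm) begins 54 mm behind the grasp point. The pads swing forward as they close: fully open they stand 13 mm farther back than shut.
Start: joints at [-1.083, 0.385, 0.008, 0, -1.194, -0.259], TCP at [141.773, -608.687, 404.712] pointing down, gripper open.
Joint ranges: [-3.14, 3.14], [-1.21, 2.06], [-1.07, 1.41], [-3.16, 2.05], [-2.99, -0.16], [-3.1, 3.1]. Speed limits (rad/s): [2.79, 2.79, 3.14, 3.14, 3.14, 3.14].

## Interface

Orientations are given as a unit quaternion [x, y, z, w].
In Python, from bench import arm gives the robot as it stands. The module is installed in compiled form; this text tells all that it offers.
- The arm moves only by the tool play_rows, never from a script. Its argument "moves" is a list of rows, each a list of 3 entries, a list of its own where there are three numbers: the shift along the world's x, y, z in units of 30 cm (1.0 is 30 cm), then the turn about the world's z in units of 30 degrees (1.0 is 30 degrees), then the gripper's target within -1 to 1 (shut at 1, half-way at 0, fully open at -1). In form: [[[x, y, z], turn, jaw], ...]. A call has 1 to 12 rows; each row is the pose to reach, as a shift and turn from the pose measured when the call began; what a row does not reach only later rows make up. A row lasts 1/8 s, in which the tool goes at most 62.5 mm and 10.7 degrees, less where a joint would pass 70% of its speed; a pose out of reach is approached as far as the arm can. A call with a number of a shift or a turn outside -1 to 1 is refused whole. A call with a gripper value outside its range is refused whole. The fingers move at their own pace and stop on an object; the grip force is fixed at half the most. Time passes only in rows, so rows that repeat a pose let the fingers close. It gives the time, the measured TCP pose, the force and the opening at its end, in the units of the state.
- arm.read_state(): the state, without advancing time (a new reading comes with each control period).
- arm.get_image(name): name is "scene" or "top" or "wrist"; returns a dict with "pixels" (384x512x3 uint8, red, green, blue), "vfov" (degrees; the focal length in pixels is half the picture's height over the tangent of half this angle, whatever the lens; pixels are square), "cx", "cy" (the principal point, pixels), "xyz" and "rotation" of the camera in the world. Camera axes: x right, y up, looking along -z (the intrinsics and any distortion apply to the point x, -y, -z); pixel columns grow to the right and rows downward; lengths in mm; the calibration is good to about 2 mm. A picture is of the moment at which its call begins. There is no depth.
- arm.job_done(): hands the job in, once; it reports no verdict.
Trained networks look in a picture, given as the dict that the camera call returned (one of the last four; its "shot" number tells which), for a name from the list of things; names that differ only in an ending like _2 or _b are one class to them, and where a whole thing is asked for, a point or a joint stands for the part that bears it (a point fixed in the world has none). Each returns a list of dicts, best first, with "conf" (0 to 1); they miss things now and then, are a little off and sometimes report something else, mostly with a low value. They report only what shows in the picture. A call takes as long as a camera call. They do not tell look-alikes from the thing itself.
- arm.look_for(name, picture): "centre" ([x, y, z] in mm, in world coordinates, good to about 4 mm: the middle of the surface that is visible of it).
The state is a dict: "clock": time; "joints": joint angles; "joint_vel": joint speeds; "joint_efforts": joint torques, N m; "position": TCP position; "ee_rot": TCP orientation; "contact_force": force on the tool from outside, world axes, zero at the start; "wrist_torque": the same for the moment, N m; "gripper_width": finger opening in mm.
Only numpy, scipy, OpenCV 4.12 (cv2) and the standard library are available. Lean on these libraries where they do the work, as an engineer would, in place of code of your own. Each camera call takes 0.05 s, during which the arm holds its last target.

## Task

Close the four square bottles up and slide them along the bench as one straight row, without lifting any, into the storage lane until they press its sprung back plate in by about half of its 8 mm travel, gently, never driving it to the end of its travel. Then back away and slide the gate fully shut across the mouth behind them, leaving the row closed up against the plate, and leave everything else on the bench alone.

Things in the scene. Friction and masses are not known exactly. Their poses are not given: they have to be found in the camera images.
- rack: Lane fixed on the bench: two aluminium rails (22 mm high, 6 thick, 45 mm clear between), no floor: things slide on the bench. Origin: on the bench, middle of the mouth; x into the lane, y across it to the gate's side, z up. The rails flare before the mouth, from 68 mm wide at x = -30 mm to 45 at x = 0.
- backstop: Fixed grey block (62 mm wide and high) at the lane's closed end; origin on the bench, mid face, 252 mm in from the mouth. It carries a steel plate (36 mm wide, 10-60 mm up) facing the mouth. The plate's free face is set 175 to 205 mm from the mouth; the setting is NOT reported: find it by feel. The plate is sprung: 2 N per mm, 8 mm (16 N) at most, and springs back.
- gate (a joint): Steel gate bar sliding across the mouth on top of the rails (24 to 38 mm above the bench, at rack x -4 to +4 mm, 84 mm long). Value in m: 0 = open (bar beside the lane), 0.070 = fully shut, at its end stop (bar across the mouth). Shutting moves it along the rack's -y; it needs about 2 N and stays where it is left.
- gate_post (a point): Centre of the top of the gate's upright black post (14 mm diameter, from 38 to 78 mm above the bench), which moves with the gate; it can be pinched or pushed. With the gate shut it stands 50 mm to the rack's +y of the lane's middle line, with the gate open 120 mm.
- bottle1: Closed square bottle, 40 x 40 mm, body 70 mm high, round cap 32 mm across up to 88 mm; about 170 g, give or take; origin at the centre of its underside, z up. First of the row of four before the mouth, the nearest to it. At the start there are gaps of a few mm between the bottles, which are slightly askew.
- bottle2: Closed square bottle, 40 x 40 mm, body 70 mm high, round cap 32 mm across up to 88 mm; about 170 g, give or take; origin at the centre of its underside, z up. Second of the row. At the start there are gaps of a few mm between the bottles, which are slightly askew.
- bottle3: Closed square bottle, 40 x 40 mm, body 70 mm high, round cap 32 mm across up to 88 mm; about 170 g, give or take; origin at the centre of its underside, z up. Third of the row. At the start there are gaps of a few mm between the bottles, which are slightly askew.
- bottle4: Closed square bottle, 40 x 40 mm, body 70 mm high, round cap 32 mm across up to 88 mm; about 170 g, give or take; origin at the centre of its underside, z up. Last of the row, the farthest from the mouth; its far face is the one to push. At the start there are gaps of a few mm between the bottles, which are slightly askew.
- jar: Bystander: amber round jar, 48 mm across, 70 mm tall, loose, beside the row; origin at the centre of its underside. Leave it alone.
- beaker: Bystander: glass beaker, 64 mm across, 75 mm tall, loose, on the other side of the row; origin at the centre of its underside. Leave it alone.
- tipbox: Bystander: grey tip box with clear lid, 80 x 115 x 65 mm, loose, beside the lane; origin at the centre of its underside. Leave it alone.
- tuberack: Bystander: white rack of capped tubes, 60 x 100 x 75 mm, loose, beside the lane on the gate's side; origin at the centre of its underside. Leave it alone.
- timer: Bystander: flat bench timer, 50 x 65 x 18 mm, loose; origin at the centre of its underside. Leave it alone.
- vial: Bystander: small round vial, 30 mm across, 55 mm tall, loose; origin at the centre of its underside. Leave it alone.
Mind the look-alikes: they are no part of the job. What is shaped like the bottle4 but black is not meant. What is shaped like the bottle1 but green is not meant.

How it is judged:
By the outcome, as a careful person would: the job done as asked, in the order asked, and still so for the second after the job is handed in, with the robot touching nothing.
It also fails if it takes over 69 s, if anything falls off the work surface, if the arm or the gripper's body presses on something with over 40 N, if the wrist force passes 120 N, or if a joint passes its speed limit or range.

## Working session

There is one attempt and no reset: what is moved stays moved. The work goes in short steps, Python scripts to look and compute and a tool call to move; the robot and the scene stay as the last step left them, time stands still between calls to the robot, and variables do not carry over. Pictures are saved under pics/ and viewed, and the job is handed in when it is done.

Besides the shell and the picture viewer there is one more tool, called after "Call:" by a JSON object that holds its "name" and its "arguments", one argument or row to a line. play_rows: Moves the arm, as the interface text tells. Shifts and turns lie within -1 to 1; 1 stands for 30 cm of shift or 30 degrees of turn. Its arguments: {"type":"object","properties":{"moves":{"type":"array"}},"required":["moves"]}

```bash
mkdir -p pics; cat > h.py <<'E'
import numpy as np, cv2
from bench import arm
def snap(n,f):
    p=arm.get_image(n); cv2.imwrite('pics/'+f,cv2.cvtColor(p['pixels'],cv2.COLOR_RGB2BGR)); return p
E
python3 - <<'E'
from h import *
s=arm.read_state(); print(s)
for n in ("scene","top"):
    p=snap(n,n+'0.png'); print(n,{k:v for k,v in p.items() if k!='pixels'})
    for t in "rack backstop gate gate_post bottle1 bottle4 jar beaker tipbox tuberack timer vial".split():
        print(t,[(np.round(d['centre']).tolist(),round(d['conf'],2)) for d in arm.look_for(t,p)])
E
```

```text
{'clock': 0.0, 'joints': array([-1.08335018e+00,  3.85551121e-01,  6.62296503e-03, -5.24373026e-04,
       -1.19402981e+00, -2.58587309e-01]), 'joint_vel': array([-1.89700998e-05,  8.26241649e-04, -1.27286276e-03,  1.41859092e-03,
       -3.06430248e-04,  8.77743956e-04]), 'joint_efforts': array([ 3.24490429e-04, -3.92287517e+01,  1.88394803e+01,  4.18605477e+00,
       -4.67700243e-03, -9.47536194e-06]), 'position': array([ 141.7708108, -608.4885683,  403.6195759]), 'ee_rot': array([-1.14083693e-01,  9.93470525e-01,  1.09530171e-03, -1.66945139e-04]), 'contact_force': array([ 0.70079246, -0.04626875,  0.05965455]), 'wrist_torque': array([ 0.00268278, -0.10433348,  0.03441165]), 'gripper_width': 85.71670166427245}
scene {'vfov': 46.94570996478124, 'cx': 254.98336062149536, 'cy': 182.60826856830573, 'xyz': array([1276.12469804, -392.27982398,  757.51884237]), 'rotation': array([0.3594165 , 0.21756484, 0.4826258 , 0.76847749]), 'shot': 1}
rack [([521.0, 225.0, 20.0], 0.96)]
backstop [([521.0, 330.0, 41.0], 0.81), ([458.0, -54.0, 56.0], 0.18)]
gate [([440.0, 71.0, 43.0], 0.52)]
gate_pos
[... 1210 characters left out ...]
, 8.0, 74.0], 0.75), ([540.0, -74.0, 69.0], 0.71), ([553.0, -245.0, 68.0], 0.7), ([538.0, -22.0, 68.0], 0.49)]
bottle4 [([527.0, 14.0, 70.0], 0.77), ([540.0, -115.0, 68.0], 0.75), ([623.0, 8.0, 74.0], 0.75), ([540.0, -74.0, 69.0], 0.71), ([553.0, -245.0, 68.0], 0.7), ([538.0, -22.0, 68.0], 0.49)]
jar [([659.0, -106.0, 72.0], 0.71), ([513.0, 326.0, 50.0], 0.6)]
beaker [([447.0, -50.0, 13.0], 0.77), ([443.0, 264.0, 39.0], 0.35)]
tipbox [([676.0, 174.0, 62.0], 0.88)]
tuberack [([442.0, 262.0, 34.0], 0.69), ([526.0, 12.0, 71.0], 0.27), ([505.0, 226.0, 22.0], 0.24)]
timer [([449.0, -405.0, 18.0], 0.77), ([514.0, 327.0, 53.0], 0.34)]
vial [([554.0, -442.0, 55.0], 0.5), ([513.0, 329.0, 51.0], 0.4)]
```

View pics/scene0.png

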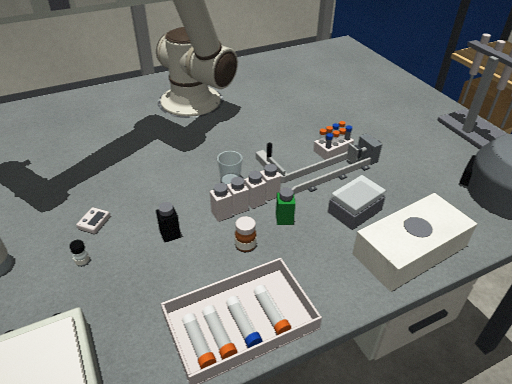

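View pics/top0.png

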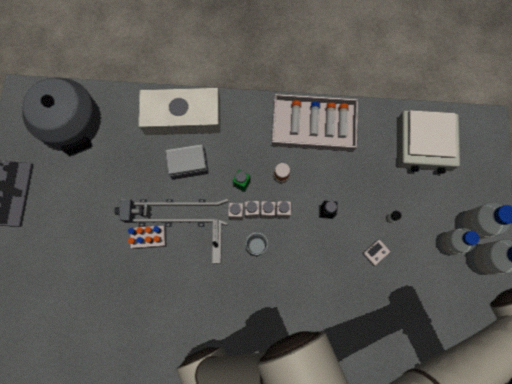

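```bash
cat >> h.py <<'E'
from scipy.spatial.transform import Rotation as R
def ray(p,u,v):
    f=192/np.tan(np.radians(p['vfov']/2)); d=np.array([(u-p['cx'])/f,-(v-p['cy'])/f,-1.])
    return R.from_quat(p['rotation']).apply(d)
def at(p,u,v,z):
    d=ray(p,u,v); o=np.array(p['xyz']); return o+d*(z-o[2])/d[2]
def proj(p,X):
    f=192/np.tan(np.radians(p['vfov']/2)); c=R.from_quat(p['rotation']).inv().apply(np.array(X)-p['xyz'])
    return np.array([p['cx']+f*c[0]/-c[2], p['cy']-f*c[1]/-c[2]])
def crop(p,f,x0,y0,x1,y1,s):
    im=cv2.cvtColor(p['pixels'],cv2.COLOR_RGB2BGR)[y0:y1,x0:x1]; cv2.imwrite('pics/'+f,cv2.resize(im,None,fx=s,fy=s,interpolation=cv2.INTER_CUBIC))
E
python3 - <<'E'
from h import *
p=snap('top','t1.png'); crop(p,'t1c.png',110,155,350,275,3.3)
q=snap('scene','s1.png'); crop(q,'s1c.png',140,130,390,260,3.2)
w=snap('wrist','w0.png')
print({k:v for k,v in w.items() if k!='pixels'})
print(proj(p,[0,0,0]),proj(q,[0,0,0]))
E
```

```text
{'vfov': 70.33434525157723, 'cx': 256.92260266738043, 'cy': 191.6261404781504, 'xyz': array([  67.86033926, -626.3681564 ,  375.02875622]), 'rotation': array([-0.09180928, -0.11672747,  0.77456541,  0.61481231]), 'shot': 5}
[228.38715036 402.59874729] [190.46313797 100.42708564]
```

View pics/t1c.png

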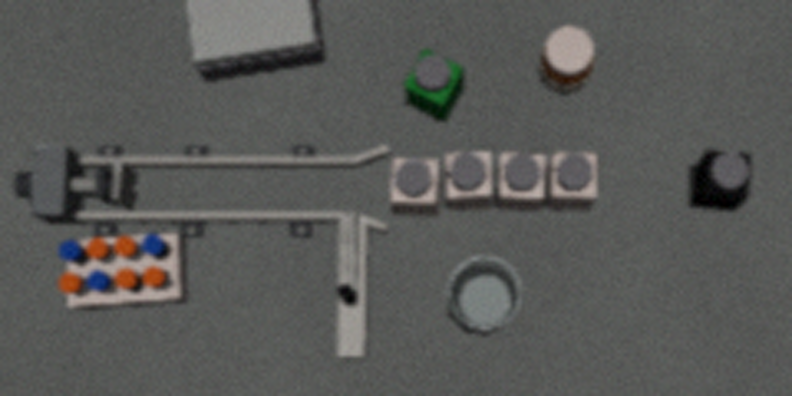

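View pics/s1c.png

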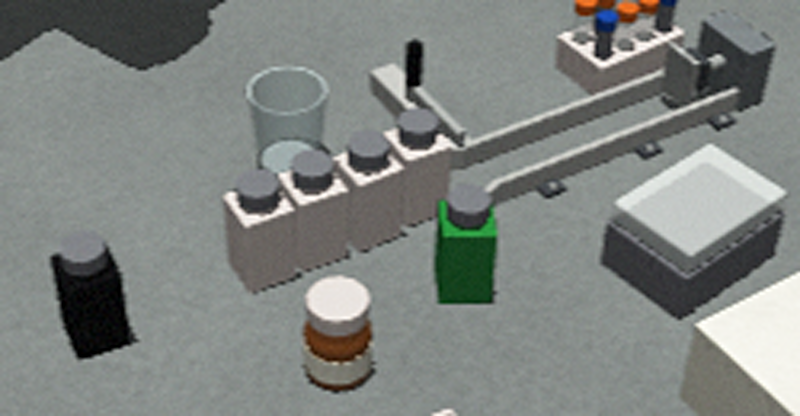

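View pics/w0.png

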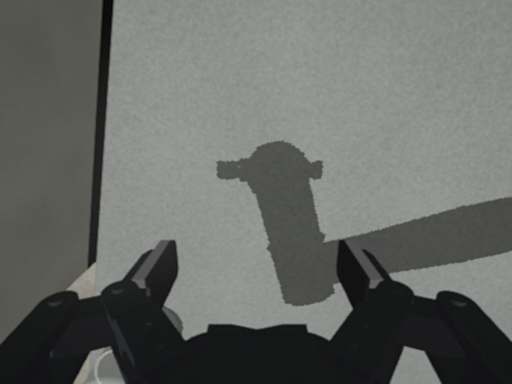

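```bash
python3 - <<'E'
from h import *
p=arm.get_image('top')
P=lambda u,v,z:np.round(at(p,110+u/3.3,155+v/3.3,z),1)
for n,u,v,z in [('rail+ end',85,160,22),('rail+ mouth',355,161,22),('rail- end',85,214,22),('rail- mouth',340,216,22),('flare+',388,149,22),('flare-',385,227,22),('post',347,290,78),('gate far corner L',338,355,38),('R',363,355,38),('gate top L',340,213,38),('gate top R',363,215,38),('plate face',133,187,60),('plate face low',133,200,10),('block face',78,183,62),
 ('b1',415,180,70),('b1c',413,178,88),('b2c',467,171,88),('b3c',522,173,88),('b4c',575,172,88),('b4 back top',598,177,70),('b4 corners',598,152,70),('b4',598,198,70),('black c',730,168,88),('beaker',485,290,75),('green c',433,72,88),('jar',570,52,70)]:
    print(n,P(u,v,z))
E
```

```text
rail+ end [539.6 325.5  22. ]
rail+ mouth [556.   79.1  22. ]
rail- end [490.  318.9  22. ]
rail- mouth [504.5  88.   22. ]
flare+ [569.3  50.   22. ]
flare- [497.3  46.5  22. ]
post [432.5  69.2  78. ]
gate far corner L [379.3  76.3  38. ]
R [380.9  54.4  38. ]
gate top L [504.7  86.3  38. ]
gate top R [504.4  65.6  38. ]
plate face [511.6 268.3  60. ]
plate face low [507.7 280.3  10. ]
block face [511.4 316.7  62. ]
b1 [533.5  19.6  70. ]
b1c [531.9  20.1  88. ]
b2c [541.3 -25.9  88. ]
b3c [542.9 -73.5  88. ]
b4c [ 547.  -119.1   88. ]
b4 back top [ 547.5 -140.2   70. ]
b4 corners [ 569.8 -138.9   70. ]
b4 [ 528.8 -141.2   70. ]
black c [ 559.9 -252.4   88. ]
beaker [441.2 -48.6  75. ]
green c [627.4  10.4  88. ]
jar [ 659.1 -109.    70. ]
```

Call:
{"name": "play_rows", "arguments": {
  "moves": [
    [[0.12,0.14,0],0.25,0.7],
    [[0.25,0.3,0],0.55,0.7],
    [[0.4,0.45,0],0.85,0.7],
    [[0.45,0.53,0],1,0.7],
    [[0.45,0.53,0],1,0.7]
  ]
}}

```text
clock: 2.12
position: [277.8, -448.3, 405.2]
ee_rot: [-0.369, 0.929, -0.0, 0.0]
contact_force: [-0.7, -0.7, -0.0]
gripper_width: 12.8
```

Call:
{"name": "play_rows", "arguments": {
  "moves": [
    [[0.12,0.14,0],0.25,0.7],
    [[0.25,0.3,0],0.55,0.7],
    [[0.4,0.45,0],0.85,0.7],
    [[0.45,0.53,0],1,0.7],
    [[0.45,0.53,0],1,0.7]
  ]
}}

```text
clock: 2.75
position: [413.7, -288.7, 405.2]
ee_rot: [-0.598, 0.802, -0.0, 0.0]
contact_force: [0.1, -0.1, 0.4]
gripper_width: 12.7
```

Call:
{"name": "play_rows", "arguments": {
  "moves": [
    [[0.12,0.14,0],0.25,0.7],
    [[0.25,0.3,0],0.5,0.7],
    [[0.4,0.45,0],0.677,0.7],
    [[0.45,0.53,0],0.677,0.7],
    [[0.45,0.53,0],0.677,0.7]
  ]
}}

```text
clock: 3.38
position: [549.6, -129.8, 404.7]
ee_rot: [0.729, -0.684, 0.0, -0.0]
contact_force: [0.0, -0.0, 0.1]
gripper_width: 12.9
```

```bash
python3 - <<'E'
from h import *
w=snap('wrist','w1.png'); print(w['xyz'],R.from_quat(w['rotation']).as_matrix().round(3)); s=arm.read_state(); print(s['position'],s['ee_rot'],s['joints'])
E
```

```text
[ 553.64390964 -205.42784494  375.00747432] [[-0.998  0.061  0.02 ]
 [-0.064 -0.953 -0.295]
 [ 0.001 -0.295  0.955]]
[ 548.78556802 -130.59900609  404.81141949] [ 7.29071037e-01 -6.84438026e-01  2.52419110e-05  1.01906870e-04] [ 5.36180656e-02  2.81362405e-01 -1.44384698e-01  1.94757978e-04
 -1.14516159e+00  9.43260163e-03]
```

View pics/w1.png

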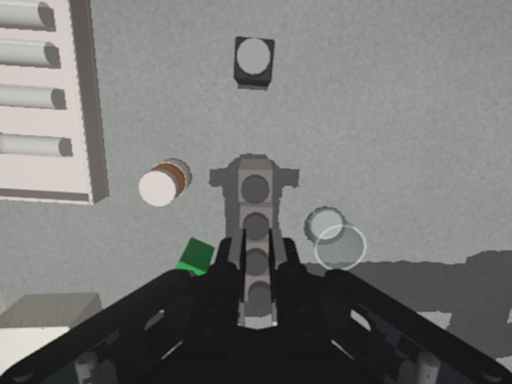

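Call:
{"name": "play_rows", "arguments": {
  "moves": [
    [[0,0.2,0],0,0.7],
    [[0,0.4,0],0,0.7],
    [[-0.03,0.6,0],0,0.7],
    [[-0.05,0.65,0],0,0.7],
    [[-0.05,0.65,0],0,0.7]
  ]
}}

```text
clock: 4.05
position: [533.3, 63.6, 405.1]
ee_rot: [0.729, -0.685, 0.0, 0.0]
contact_force: [0.5, -0.2, 0.4]
gripper_width: 12.8
```

```bash
python3 - <<'E'
from h import *
w=snap('wrist','w2.png'); crop(w,'w2c.png',0,0,512,384,1.56); s=arm.read_state(); print(s['position'],s['clock'])
import pickle; pickle.dump(w,open('w2.pkl','wb'))
E
```

```text
[533.59437072  63.03488011 405.01540564] 4.1
```

View pics/w2c.png

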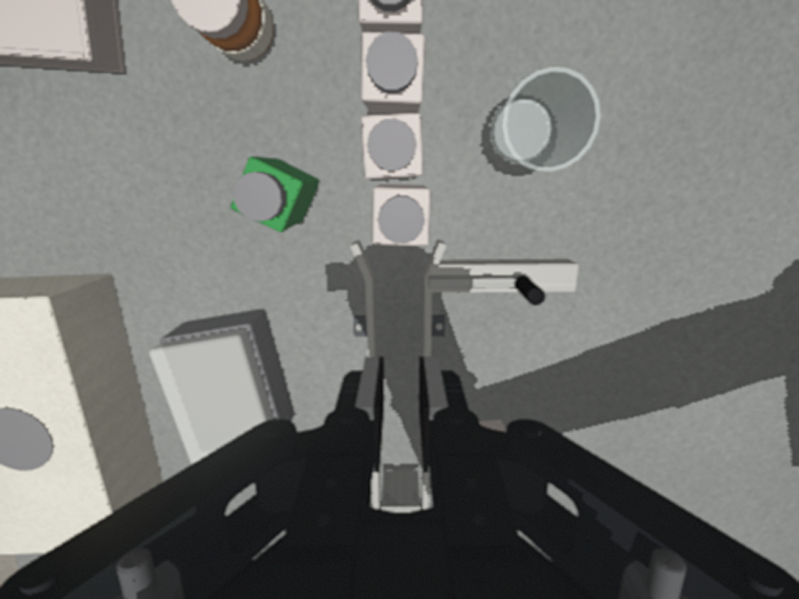

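```bash
python3 - <<'E'
from h import *
import pickle; w=pickle.load(open('w2.pkl','rb'))
crop(w,'w2d.png',215,220,300,345,5)
P=lambda u,v,z:np.round(at(w,u/1.5605,v/1.5605,z),1)
for n,u,v,z in [('rail+ mouth',370,278,22),('rail+ lo',371,355,22),('rail- mouth',429,278,22),('rail- lo',428,355,22),('flare+',356,243,22),('flare-',440,243,22),('post',537,295,78),('postbase',520,283,38),('barL',432,282,38),('bar end',515,283,38),('plate bot?',401,465,10),('platetop?',401,510,60),
('b1c',401,218,88),('b2c',391,145,88),('b3c',391,61,88),('b1 front L',376,246,70),('b1 fr',428,245,70),('b1 back L',374,187,70),('b1 br',429,188,70)]:
    print(n,P(u,v,z))
E
```

```text
rail+ mouth [557.7  79.7  22. ]
rail+ lo [553.8 151.6  22. ]
rail- mouth [507.3  76.6  22. ]
rail- lo [502.2 148.4  22. ]
flare+ [570.6  50.3  22. ]
flare- [500.6  45.9  22. ]
post [432.3  70.3  78. ]
postbase [433.7  72.1  38. ]
barL [505.9  75.8  38. ]
bar end [437.8  72.4  38. ]
plate bot? [518.6 277.9  10. ]
platetop? [518.  287.2  60. ]
b1c [534.9  20.   88. ]
b2c [544.2 -25.4  88. ]
b3c [546.9 -73.   88. ]
b1 front L [551.6  43.1  70. ]
b1 fr [514.1  40.1  70. ]
b1 back L [554.9   1.9  70. ]
b1 br [5.167e+02 2.000e-01 7.000e+01]
```

View pics/w2d.png

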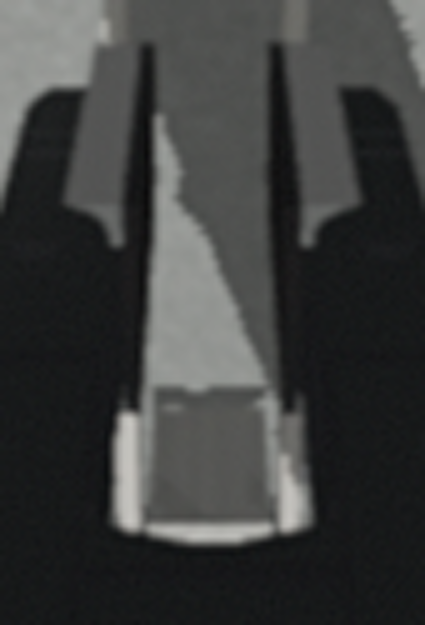

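```bash
python3 - <<'E'
from h import *
import pickle; w=pickle.load(open('w2.pkl','rb'))
crop(w,'w2e.png',200,140,390,230,4.2)
q=snap('scene','s2.png'); crop(q,'s2c.png',215,130,315,205,8)
P=lambda u,v,z:np.round(at(q,140+u/3.2,130+v/3.2,z),1)
for a in [(463,140,38),(414,42,78),(372,75,38)]: print(P(*a))
E
```

```text
[519.4  73.4  38. ]
[431.2  73.2  78. ]
[409.4  45.7  38. ]
```

View pics/w2e.png

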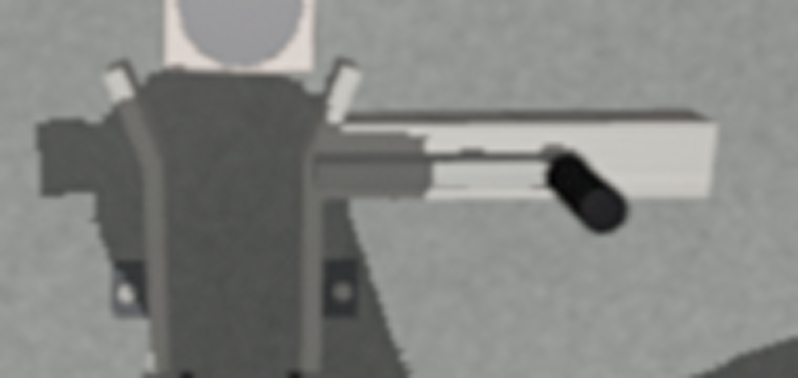

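View pics/s2c.png

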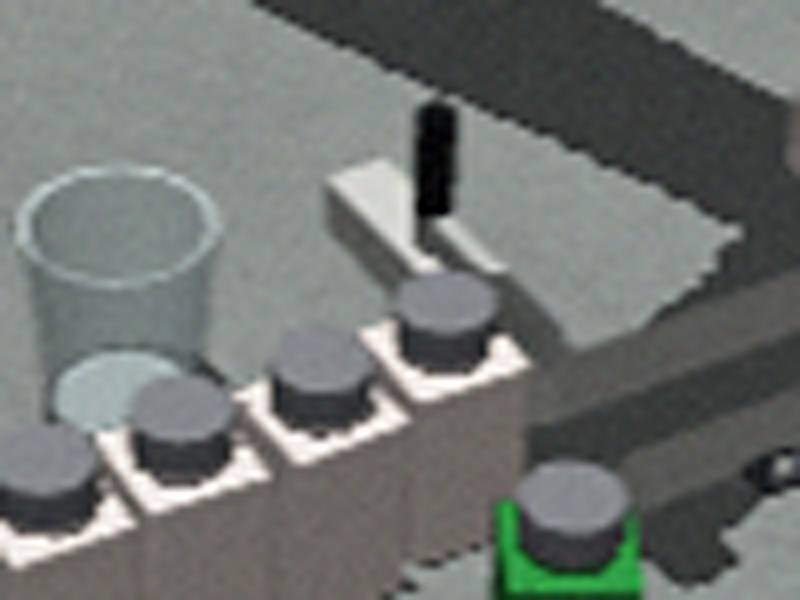

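Call:
{"name": "play_rows", "arguments": {
  "moves": [
    [[-0.12,0.0,0],0,1],
    [[-0.24,0.025,0],0,1],
    [[-0.24,0.025,0],0,1],
    [[-0.24,0.025,-0.2],0,1],
    [[-0.24,0.025,-0.4],0,1],
    [[-0.24,0.025,-0.56],0,1],
    [[-0.24,0.025,-0.6],0,1],
    [[-0.24,0.025,-0.6],0,1]
  ]
}}

```text
clock: 5.15
position: [462.8, 69.9, 225.1]
ee_rot: [0.728, -0.686, 0.0, 0.0]
contact_force: [-0.0, 0.7, 0.5]
gripper_width: -0.0
```

```bash
python3 - <<'E'
from h import *
q=snap('scene','s3.png'); crop(q,'s3c.png',195,90,325,190,6)
E
```

```text
(no output)
```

View pics/s3c.png

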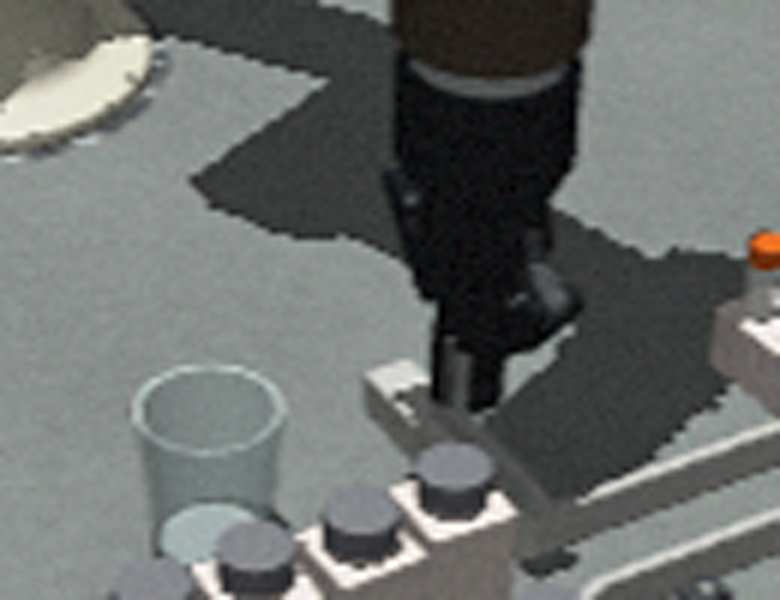

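Finger stands in front of the post over the bar. Nudge the gate towards open, slowly.

Call:
{"name": "play_rows", "arguments": {
  "moves": [
    [[-0.02,-0.001,0],0,1],
    [[-0.03,-0.002,0],0,1],
    [[-0.04,-0.002,0],0,1],
    [[-0.05,-0.003,0],0,1],
    [[-0.05,-0.003,0],0,1]
  ]
}}

```text
clock: 5.82
position: [448.1, 69.6, 226.5]
ee_rot: [0.728, -0.685, 0.001, -0.002]
contact_force: [2.2, 0.7, 1.4]
gripper_width: -0.0
```

Call:
{"name": "play_rows", "arguments": {
  "moves": [
    [[-0.015,-0.001,0],0,1],
    [[-0.03,-0.002,0],0,1],
    [[-0.045,-0.003,0],0,1],
    [[-0.045,-0.003,0],0,1]
  ]
}}

```text
clock: 6.32
position: [434.9, 68.8, 226.7]
ee_rot: [0.729, -0.685, 0.002, -0.003]
contact_force: [5.9, -1.6, -1.6]
gripper_width: 0.0
```

```bash
python3 - <<'E'
from h import *
p=snap('top','t3.png'); crop(p,'t3c.png',180,190,290,275,7)
q=snap('scene','s3b.png'); crop(q,'s3bc.png',195,90,325,190,6)
E
```

```text
(no output)
```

View pics/s3bc.png

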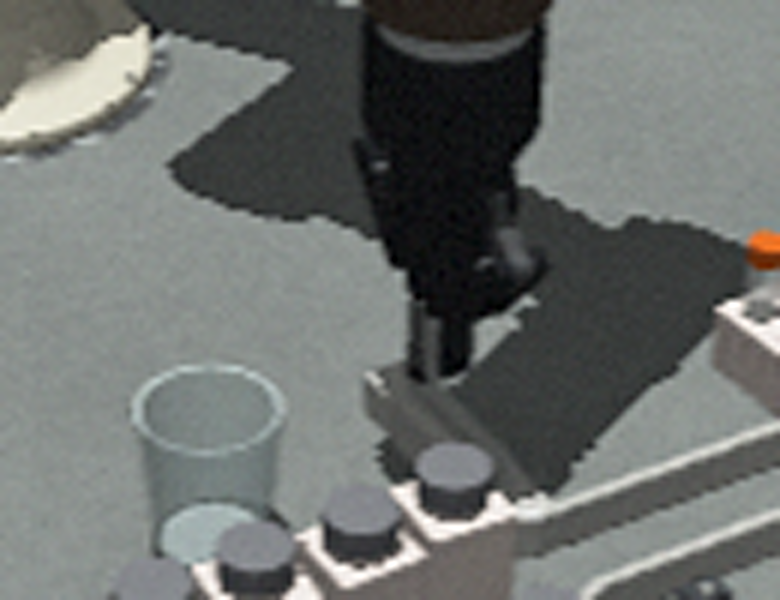

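Call:
{"name": "play_rows", "arguments": {
  "moves": [
    [[0.04,0,0],0,1],
    [[0.04,0,0.2],0,1],
    [[0.08,-0.1,0.38],0,0.7],
    [[0.2,-0.3,0.38],0,0.7],
    [[0.3,-0.5,0.38],0,0.7],
    [[0.373,-0.7,0.38],0,0.7],
    [[0.373,-0.81,0.38],0,0.7],
    [[0.373,-0.81,0.38],0,0.7]
  ]
}}

```text
clock: 7.42
position: [546.6, -177.1, 339.0]
ee_rot: [0.727, -0.687, -0.0, -0.001]
contact_force: [-0.5, 0.4, 0.1]
gripper_width: 12.7
```

```bash
python3 - <<'E'
from h import *
p=snap('top','t4.png'); crop(p,'t4c.png',180,170,310,275,6)
w=snap('wrist','w4.png'); s=arm.read_state(); print(s['position'],s['ee_rot'],s['contact_force'],s['clock'],w['xyz'])
import pickle; pickle.dump(w,open('w4.pkl','wb'))
crop(w,'w4c.png',0,0,512,384,1.56)
E
```

```text
[ 546.46464303 -174.62063971  339.55336863] [ 7.27959904e-01 -6.85617520e-01  9.51718280e-05 -1.72780983e-03] [ 0.39853775 -0.21671372  0.86306567] 7.525 [ 550.14065187 -251.2608481   309.34701215]
```

View pics/t4c.png

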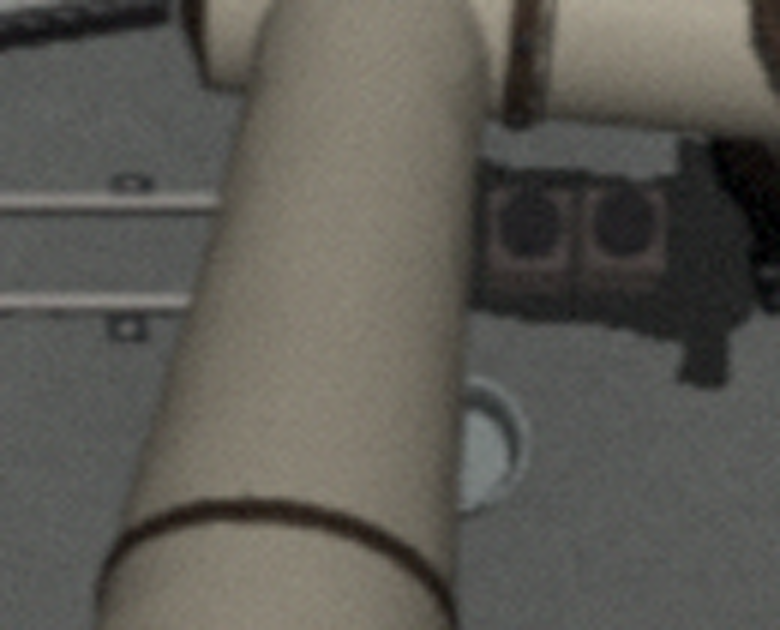

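View pics/w4c.png

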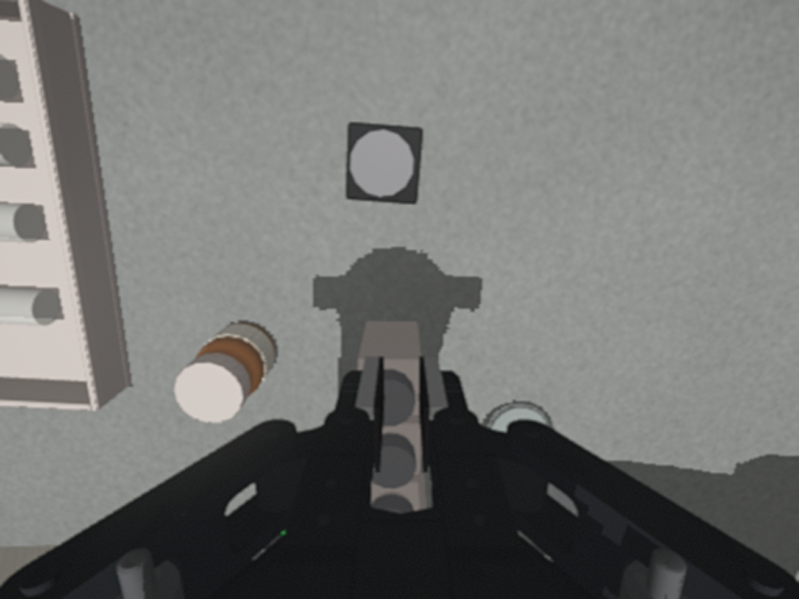

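```bash
python3 - <<'E'
from h import *
import pickle; w=pickle.load(open('w4.pkl','rb'))
P=lambda u,v,z:np.round(at(w,u/1.5605,v/1.5605,z),1)
for a in [(393,322,0),(365,322,0),(420,323,0),(391,358,70),(397,398,88),(382,163,88),(365,405,339-173),(437,405,166),(350,200,70)]: print(P(*a))
E
```

```text
[ 549.9 -135.9    0. ]
[ 571.5 -134.7    0. ]
[ 528.9 -136.4    0. ]
[ 549.9 -138.4   70. ]
[ 545.1 -121.3   88. ]
[ 559.8 -252.3   88. ]
[ 558.9 -163.4  166. ]
[ 531.4 -165.   166. ]
[ 577.3 -232.    70. ]
```

Call:
{"name": "play_rows", "arguments": {
  "moves": [
    [[0.003,0.005,-0.15],0,0.7],
    [[0.003,0.005,-0.3],0,0.7],
    [[0.003,0.005,-0.4],0,0.7],
    [[0.003,0.005,-0.445],0,0.7],
    [[0.003,0.005,-0.445],0,0.7],
    [[0.003,0.005,-0.445],0,0.7]
  ]
}}

```text
clock: 8.28
position: [548.0, -172.8, 207.5]
ee_rot: [0.728, -0.685, 0.001, -0.003]
contact_force: [0.0, 0.0, 0.3]
gripper_width: 12.7
```

```bash
python3 - <<'E'
from h import *
q=snap('scene','s5.png'); crop(q,'s5c.png',120,80,320,230,4)
s=arm.read_state(); print(s['position'],s['contact_force'])
E
```

```text
[ 547.95396305 -172.97028598  207.56697932] [-0.56211213 -0.51011845  0.66633757]
```

View pics/s5c.png

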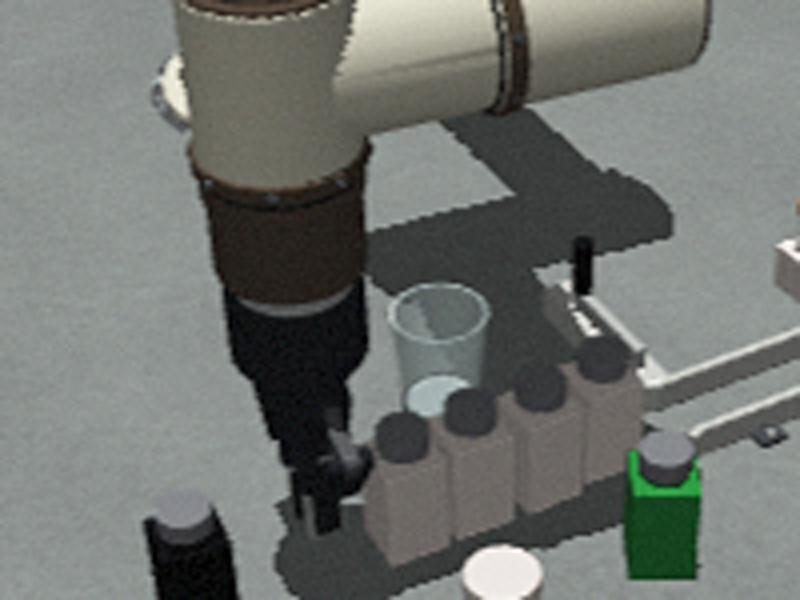

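Call:
{"name": "play_rows", "arguments": {
  "moves": [
    [[0,0.03,0],0,0.7],
    [[0,0.055,0],0,0.7],
    [[0,0.07,0],0,0.7],
    [[0,0.085,0],0,0.7],
    [[-0.001,0.1,0],0,0.7],
    [[-0.002,0.115,0],0,0.7],
    [[-0.003,0.13,0],0,0.7],
    [[-0.005,0.145,0],0,0.7],
    [[-0.007,0.16,0],0,0.7],
    [[-0.008,0.175,0],0,0.7],
    [[-0.01,0.19,0],0,0.7],
    [[-0.01,0.19,0],0,0.7]
  ]
}}

```text
clock: 9.82
position: [545.0, -115.7, 207.7]
ee_rot: [0.728, -0.685, 0.001, -0.003]
contact_force: [0.5, -3.6, 1.9]
gripper_width: 12.8
```

```bash
python3 - <<'E'
from h import *
q=snap('scene','s6.png'); crop(q,'s6c.png',160,100,320,220,5)
s=arm.read_state(); print(s['position'],s['contact_force'])
E
```

```text
[ 544.99629745 -115.76597355  207.72843779] [ 0.7644027  -2.98366389  2.53518352]
```

View pics/s6c.png

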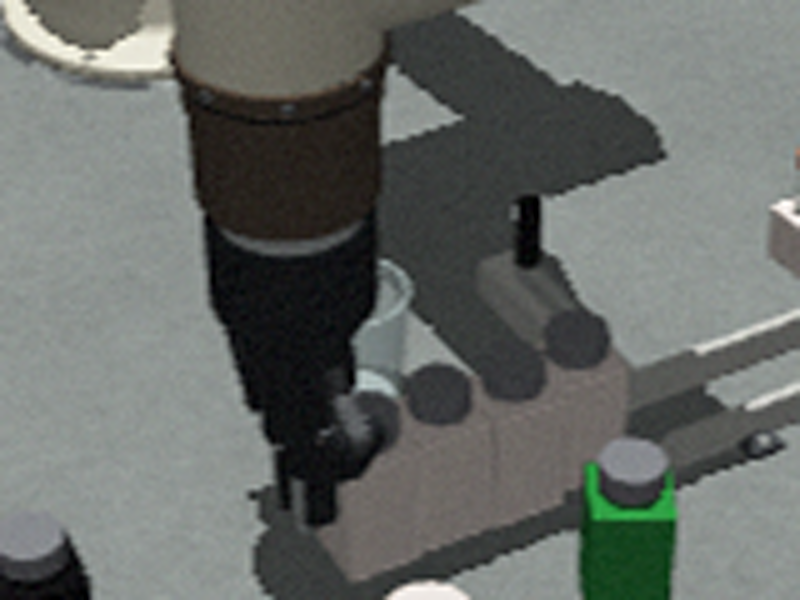

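Call:
{"name": "play_rows", "arguments": {
  "moves": [
    [[-0.001,0.013,0],0,0.7],
    [[-0.002,0.026,0],0,0.7],
    [[-0.003,0.04,0],0,0.7],
    [[-0.004,0.053,0],0,0.7],
    [[-0.005,0.067,0],0,0.7],
    [[-0.006,0.08,0],0,0.7],
    [[-0.007,0.093,0],0,0.7],
    [[-0.009,0.107,0],0,0.7],
    [[-0.01,0.12,0],0,0.7],
    [[-0.011,0.133,0],0,0.7],
    [[-0.012,0.147,0],0,0.7],
    [[-0.013,0.16,0],0,0.7]
  ]
}}

```text
clock: 11.38
position: [541.0, -68.2, 207.7]
ee_rot: [0.728, -0.686, 0.001, -0.002]
contact_force: [0.0, -6.1, 2.1]
gripper_width: 12.4
```

```bash
python3 - <<'E'
from h import *
q=snap('scene','s7.png'); crop(q,'s7c.png',180,90,340,210,5)
w=snap('wrist','w7.png'); crop(w,'w7c.png',180,180,330,340,3.7)
s=arm.read_state(); print(s['position'],s['contact_force'],s['wrist_torque'])
E
```

```text
[540.97134102 -67.84349036 207.70763361] [ 0.07978278 -3.63583978  2.03468256] [-1.18330995 -0.14503813 -0.01782542]
```

View pics/s7c.png

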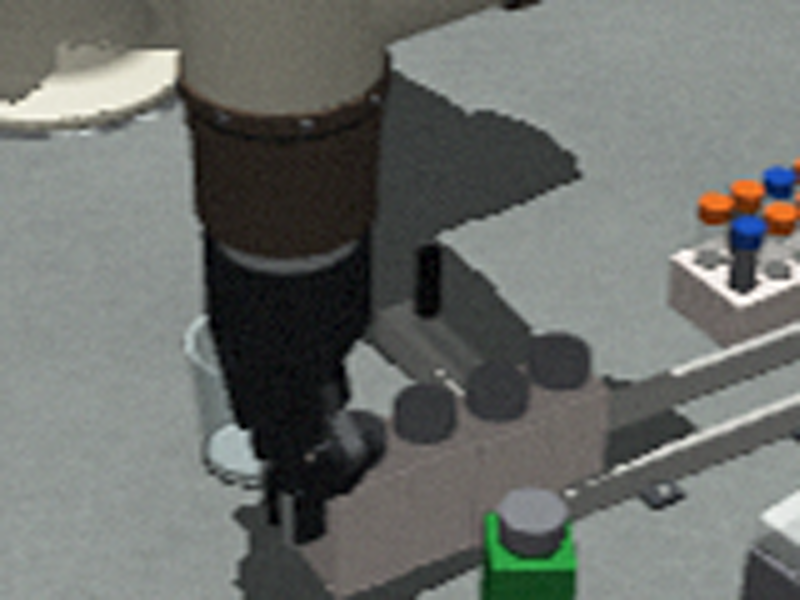

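View pics/w7c.png

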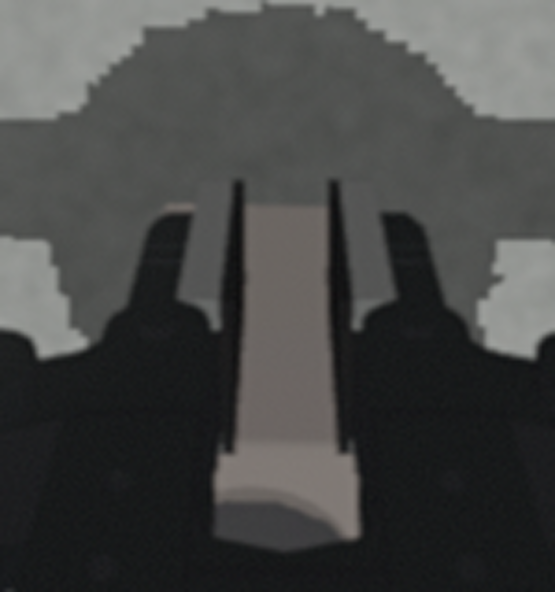

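Call:
{"name": "play_rows", "arguments": {
  "moves": [
    [[-0.001,0.013,0],0,0.7],
    [[-0.002,0.026,0],0,0.7],
    [[-0.003,0.04,0],0,0.7],
    [[-0.004,0.053,0],0,0.7],
    [[-0.005,0.067,0],0,0.7],
    [[-0.006,0.08,0],0,0.7],
    [[-0.006,0.093,0],0,0.7],
    [[-0.007,0.107,0],0,0.7],
    [[-0.008,0.12,0],0,0.7],
    [[-0.009,0.133,0],0,0.7],
    [[-0.01,0.147,0],0,0.7],
    [[-0.011,0.16,0],0,0.7]
  ]
}}

```text
clock: 12.98
position: [537.4, -20.3, 207.7]
ee_rot: [0.728, -0.686, 0.001, -0.002]
contact_force: [0.3, -6.5, 2.3]
gripper_width: 12.8
```

```bash
python3 - <<'E'
from h import *
q=snap('scene','s8.png'); crop(q,'s8c.png',200,90,360,210,5)
s=arm.read_state(); print(s['position'],s['contact_force'],s['wrist_torque'])
E
```

```text
[537.41864525 -19.947786   207.70285534] [ 0.54478438 -5.64333301  2.35180454] [-1.45572986 -0.15606086 -0.09610854]
```

View pics/s8c.png

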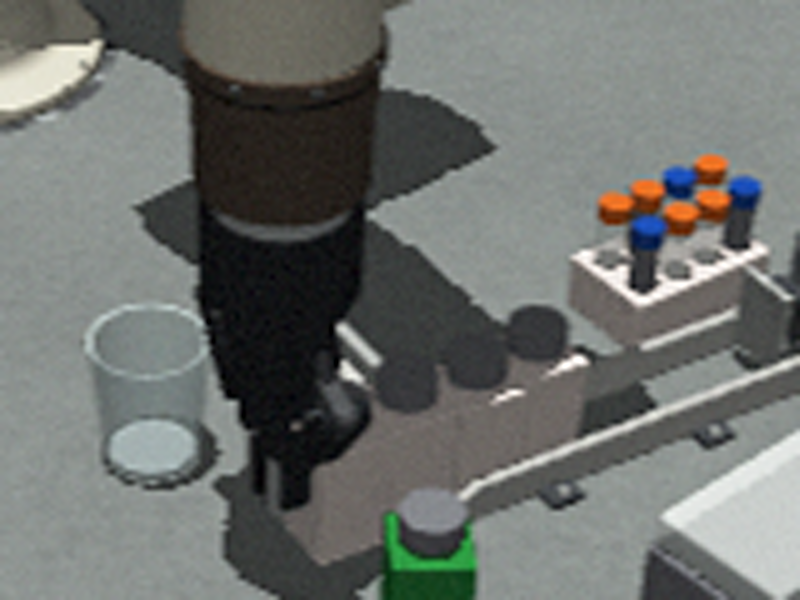

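Call:
{"name": "play_rows", "arguments": {
  "moves": [
    [[-0.001,0.013,0],0,0.7],
    [[-0.002,0.026,0],0,0.7],
    [[-0.003,0.04,0],0,0.7],
    [[-0.004,0.053,0],0,0.7],
    [[-0.005,0.067,0],0,0.7],
    [[-0.006,0.08,0],0,0.7],
    [[-0.006,0.093,0],0,0.7],
    [[-0.007,0.107,0],0,0.7],
    [[-0.008,0.12,0],0,0.7],
    [[-0.009,0.133,0],0,0.7],
    [[-0.01,0.147,0],0,0.7],
    [[-0.011,0.16,0],0,0.7]
  ]
}}

```text
clock: 14.52
position: [533.7, 27.4, 207.7]
ee_rot: [0.728, -0.686, 0.001, -0.001]
contact_force: [0.4, -7.1, 2.9]
gripper_width: 13.0
```

```bash
python3 - <<'E'
from h import *
q=snap('scene','s9.png'); crop(q,'s9c.png',220,90,390,210,4.6)
s=arm.read_state(); print(s['position'],s['contact_force'],s['wrist_torque'])
E
```

```text
[533.72144268  27.77907754 207.71614871] [ 0.7384762  -5.2741741   3.17727628] [-1.55919058 -0.22308125 -0.07770331]
```

View pics/s9c.png

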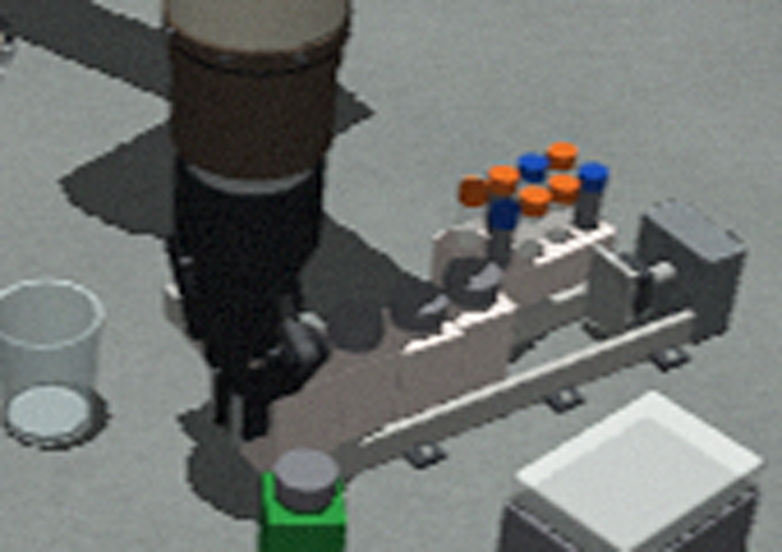

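```bash
python3 - <<'E'
from h import *
q=arm.get_image('scene')
P=lambda u,v,z:np.round(at(q,220+u/4.6,90+v/4.6,z),1)
print(P(636,274,60),P(592,240,60),P(512,303,70),P(634,336,10),P(748,245,62),P(645,200,62))
E
```

```text
[536.6 288.3  60. ] [497.1 285.1  60. ] [540.2 198.1  70. ] [535.1 297.9  10. ] [543.1 364.5  62. ] [478.  337.5  62. ]
```

Call:
{"name": "play_rows", "arguments": {
  "moves": [
    [[-0.001,0.013,0],0,0.7],
    [[-0.002,0.026,0],0,0.7],
    [[-0.003,0.04,0],0,0.7],
    [[-0.004,0.053,0],0,0.7],
    [[-0.005,0.067,0],0,0.7],
    [[-0.005,0.08,0],0,0.7],
    [[-0.006,0.093,0],0,0.7],
    [[-0.007,0.107,0],0,0.7],
    [[-0.008,0.12,0],0,0.7],
    [[-0.009,0.13,0],0,0.7],
    [[-0.009,0.14,0],0,0.7],
    [[-0.009,0.145,0],0,0.7]
  ]
}}

```text
clock: 16.12
position: [530.5, 70.4, 207.7]
ee_rot: [0.728, -0.686, 0.0, 0.0]
contact_force: [-0.0, -7.5, 3.9]
gripper_width: 13.3
```

Call:
{"name": "play_rows", "arguments": {
  "moves": [
    [[0,0.005,0],0,0.7],
    [[0,0.01,0],0,0.7],
    [[-0.001,0.015,0],0,0.7],
    [[-0.001,0.02,0],0,0.7],
    [[-0.002,0.025,0],0,0.7],
    [[-0.002,0.03,0],0,0.7]
  ]
}}

```text
clock: 16.88
position: [529.3, 78.4, 207.8]
ee_rot: [0.727, -0.686, 0.0, 0.002]
contact_force: [-0.5, -8.6, 4.1]
gripper_width: 12.5
```

```bash
python3 - <<'E'
from h import *
q=snap('scene','s10.png'); crop(q,'s10c.png',260,100,390,200,6)
s=arm.read_state(); print(s['position'],s['contact_force'],s['wrist_torque'])
E
```

```text
[529.2881299   78.52119756 207.75627007] [ 1.1045073  -7.40803234  4.72844948] [-1.93932106 -0.2384111  -0.04143065]
```

View pics/s10c.png

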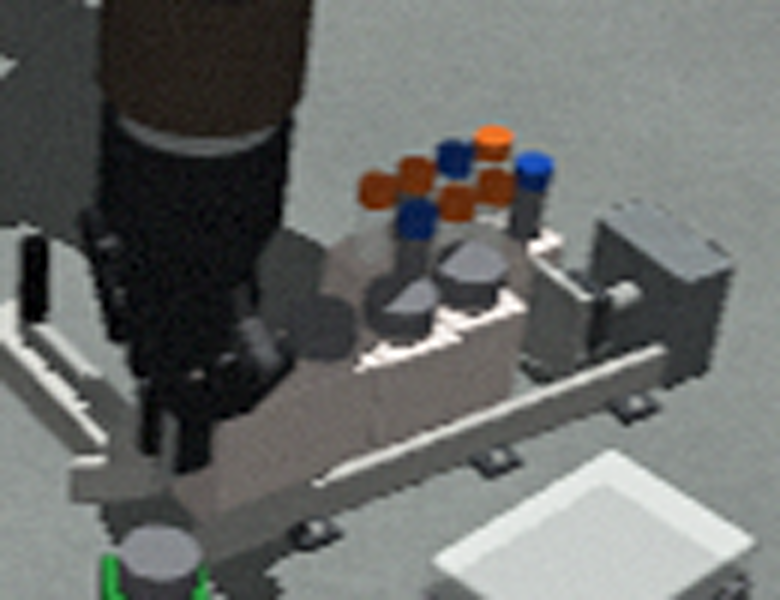

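Call:
{"name": "play_rows", "arguments": {
  "moves": [
    [[0,0.006,0],0,0.7],
    [[-0.001,0.012,0],0,0.7],
    [[-0.001,0.018,0],0,0.7],
    [[-0.001,0.024,0],0,0.7],
    [[-0.002,0.03,0],0,0.7],
    [[-0.002,0.036,0],0,0.7],
    [[-0.003,0.042,0],0,0.7],
    [[-0.003,0.047,0],0,0.7],
    [[-0.003,0.05,0],0,0.7]
  ]
}}

```text
clock: 18.05
position: [528.0, 92.5, 207.8]
ee_rot: [0.727, -0.686, -0.0, 0.003]
contact_force: [1.1, -7.8, 3.0]
gripper_width: 12.7
```

```bash
python3 - <<'E'
from h import *
q=snap('scene','s11.png'); crop(q,'s11c.png',300,110,390,180,8.5)
P=lambda u,v,z:np.round(at(q,300+u/8.5,110+v/8.5,z),1)
for i in range(3):
  s=arm.read_state(); print(s['position'],s['contact_force'],s['wrist_torque'])
E
```

```text
[527.9987252   92.59910694 207.77707045] [ 1.58284721 -7.48880252  3.66580353] [-2.06669013 -0.47063431 -0.08394065]
[527.9987252   92.59910694 207.77707045] [ 1.58284721 -7.48880252  3.66580353] [-2.06669013 -0.47063431 -0.08394065]
[527.9987252   92.59910694 207.77707045] [ 1.58284721 -7.48880252  3.66580353] [-2.06669013 -0.47063431 -0.08394065]
```

View pics/s11c.png

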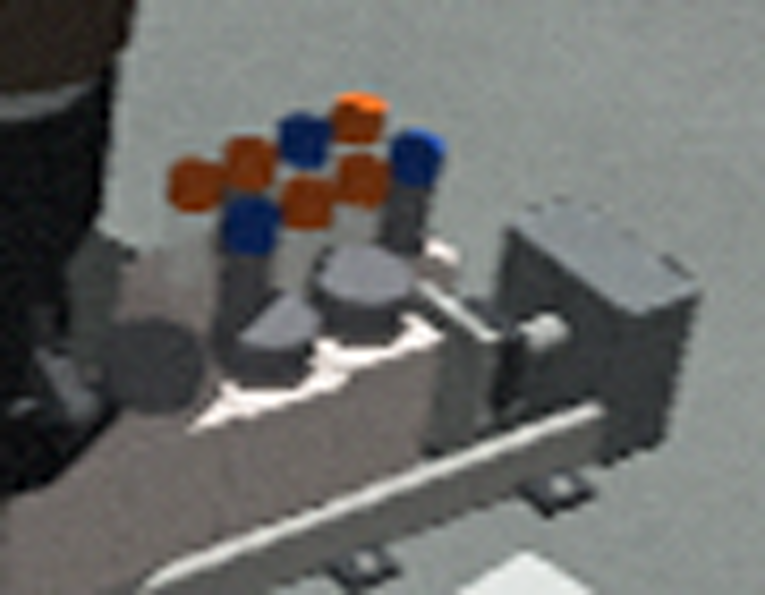

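```bash
python3 - <<'E'
from h import *
q=arm.get_image('scene')
P=lambda u,v,z:np.round(at(q,300+u/8.5,110+v/8.5,z),1)
print(P(492,337,60),P(440,335,70),P(425,455,22),arm.read_state()['contact_force'])
E
```

```text
[536.5 287.2  60. ] [539.3 263.3  70. ] [539.7 266.2  22. ] [ 1.66090579 -8.46561632  2.89578085]
```

Call:
{"name": "play_rows", "arguments": {
  "moves": [
    [[0,0.004,0],0,0.7],
    [[0,0.008,0],0,0.7],
    [[-0.001,0.012,0],0,0.7],
    [[-0.001,0.016,0],0,0.7],
    [[-0.001,0.02,0],0,0.7]
  ]
}}

```text
clock: 18.77
position: [527.7, 97.7, 207.8]
ee_rot: [0.727, -0.687, -0.0, 0.003]
contact_force: [2.3, -7.3, 2.5]
gripper_width: 12.5
```

Call:
{"name": "play_rows", "arguments": {
  "moves": [
    [[0,0.004,0],0,0.7],
    [[0,0.008,0],0,0.7],
    [[-0.001,0.012,0],0,0.7],
    [[-0.001,0.016,0],0,0.7]
  ]
}}

```text
clock: 19.27
position: [527.4, 101.7, 207.9]
ee_rot: [0.727, -0.687, 0.0, 0.004]
contact_force: [3.4, -7.8, 2.1]
gripper_width: 12.7
```

Call:
{"name": "play_rows", "arguments": {
  "moves": [
    [[0,0.004,0],0,0.7],
    [[0,0.008,0],0,0.7],
    [[-0.001,0.012,0],0,0.7]
  ]
}}

```text
clock: 19.65
position: [527.2, 104.5, 207.9]
ee_rot: [0.726, -0.687, 0.0, 0.005]
contact_force: [4.1, -8.0, 2.9]
gripper_width: 12.7
```

Call:
{"name": "play_rows", "arguments": {
  "moves": [
    [[0,0.004,0],0,0.7],
    [[0,0.008,0],0,0.7],
    [[-0.001,0.01,0],0,0.7]
  ]
}}

```text
clock: 20.02
position: [527.0, 106.6, 208.0]
ee_rot: [0.726, -0.688, 0.0, 0.005]
contact_force: [4.5, -8.8, 2.9]
gripper_width: 12.7
```

```bash
python3 - <<'E'
from h import *
q=snap('scene','s12.png'); crop(q,'s12c.png',300,110,390,180,8.5)
w=snap('wrist','w12.png'); crop(w,'w12c.png',160,150,350,340,3)
s=arm.read_state(); print(s['position'],s['contact_force'],s['wrist_torque'])
E
```

```text
[527.00174936 106.65773911 207.99425173] [ 3.87687181 -7.34434626  1.47365881] [-1.99342022 -0.97669781 -0.1081747 ]
```

View pics/s12c.png

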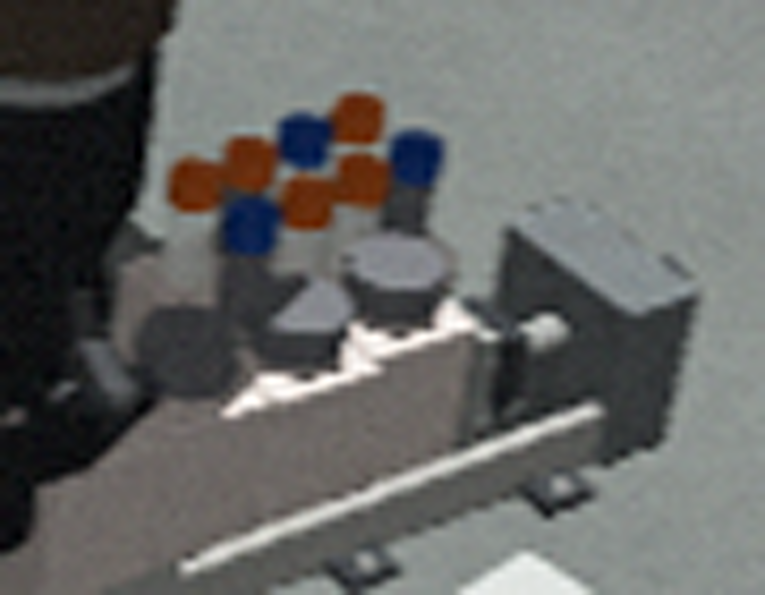

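View pics/w12c.png

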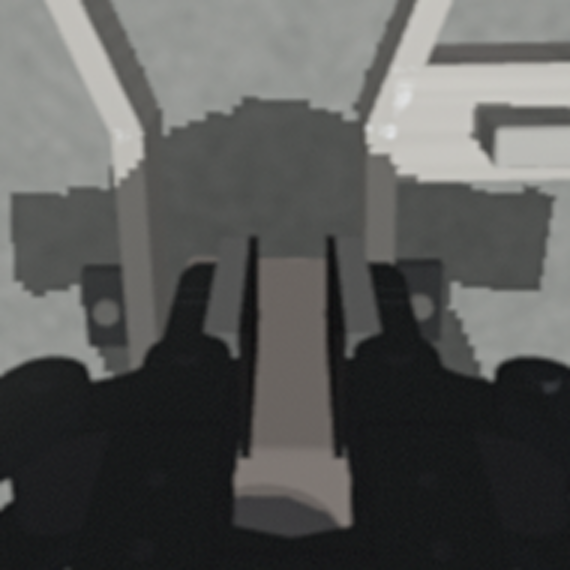

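Call:
{"name": "play_rows", "arguments": {
  "moves": [
    [[0.001,0.004,0],0,0.7],
    [[0.002,0.007,0],0,0.7]
  ]
}}

```text
clock: 20.38
position: [527.3, 107.8, 207.9]
ee_rot: [0.726, -0.688, 0.0, 0.006]
contact_force: [1.9, -7.2, 2.6]
gripper_width: 12.7
```

Call:
{"name": "play_rows", "arguments": {
  "moves": [
    [[0.001,0.004,0],0,0.7],
    [[0.001,0.007,0],0,0.7]
  ]
}}

```text
clock: 20.62
position: [527.4, 108.9, 208.0]
ee_rot: [0.725, -0.688, 0.0, 0.007]
contact_force: [2.3, -7.9, 3.1]
gripper_width: 12.8
```

Call:
{"name": "play_rows", "arguments": {
  "moves": [
    [[0,0.004,0],0,0.7],
    [[0,0.006,0],0,0.7]
  ]
}}

```text
clock: 20.88
position: [527.4, 109.8, 208.0]
ee_rot: [0.725, -0.689, 0.0, 0.008]
contact_force: [3.6, -8.6, 1.4]
gripper_width: 12.6
```

Call:
{"name": "play_rows", "arguments": {
  "moves": [
    [[0,0.004,0],0,0.7],
    [[0,0.008,0],0,0.7]
  ]
}}

```text
clock: 21.12
position: [527.4, 111.2, 208.1]
ee_rot: [0.725, -0.689, 0.001, 0.009]
contact_force: [3.4, -7.4, 2.6]
gripper_width: 12.7
```

Call:
{"name": "play_rows", "arguments": {
  "moves": [
    [[0,0.004,0],0,0.7],
    [[0,0.008,0],0,0.7]
  ]
}}

```text
clock: 21.38
position: [527.4, 112.7, 208.1]
ee_rot: [0.725, -0.689, 0.001, 0.01]
contact_force: [3.1, -7.7, 3.8]
gripper_width: 12.6
```

```bash
python3 - <<'E'
from h import *
q=snap('scene','s13.png'); crop(q,'s13c.png',300,110,390,180,8.5)
s=arm.read_state(); print(s['position'],s['contact_force'],s['wrist_torque'])
E
```

```text
[527.39009478 112.83246346 208.13999321] [ 3.32383526 -7.90709244  2.1175972 ] [-1.86483255 -0.88662053 -0.02278912]
```

View pics/s13c.png

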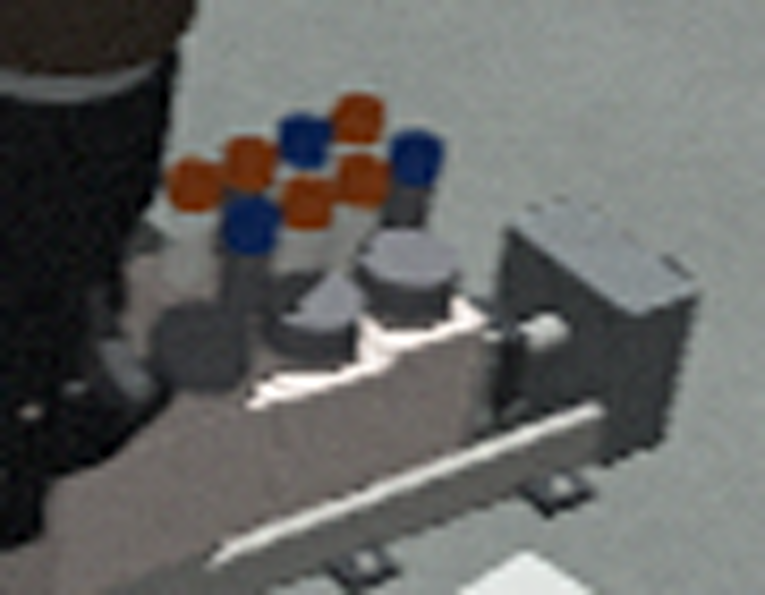

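Call:
{"name": "play_rows", "arguments": {
  "moves": [
    [[0,0.004,0],0,0.7],
    [[0,0.007,0],0,0.7]
  ]
}}

```text
clock: 21.68
position: [527.4, 113.8, 208.2]
ee_rot: [0.724, -0.689, 0.001, 0.01]
contact_force: [4.4, -8.8, 2.6]
gripper_width: 13.1
```

Call:
{"name": "play_rows", "arguments": {
  "moves": [
    [[0,0.004,0],0,0.7],
    [[0,0.007,0],0,0.7]
  ]
}}

```text
clock: 21.92
position: [527.5, 114.7, 208.2]
ee_rot: [0.724, -0.69, 0.001, 0.012]
contact_force: [4.0, -11.0, 2.1]
gripper_width: 12.8
```

Call:
{"name": "play_rows", "arguments": {
  "moves": [
    [[0,0.004,0],0,0.7],
    [[0,0.007,0],0,0.7]
  ]
}}

```text
clock: 22.18
position: [527.5, 115.4, 208.3]
ee_rot: [0.724, -0.69, 0.001, 0.013]
contact_force: [4.7, -11.0, 2.9]
gripper_width: 12.9
```

Call:
{"name": "play_rows", "arguments": {
  "moves": [
    [[0,0.004,0],0,0.7],
    [[0,0.007,0],0,0.7]
  ]
}}

```text
clock: 22.42
position: [527.6, 116.1, 208.4]
ee_rot: [0.723, -0.69, 0.002, 0.014]
contact_force: [5.2, -11.3, 2.0]
gripper_width: 12.9
```

Call:
{"name": "play_rows", "arguments": {
  "moves": [
    [[0,0.004,0],0,0.7],
    [[0,0.007,0],0,0.7]
  ]
}}

```text
clock: 22.68
position: [527.7, 116.6, 208.4]
ee_rot: [0.723, -0.691, 0.002, 0.015]
contact_force: [5.0, -13.2, 2.9]
gripper_width: 12.4
```

```bash
python3 - <<'E'
from h import *
q=snap('scene','s14.png'); crop(q,'s14c.png',300,110,390,180,8.5)
for i in range(3):
  arm.get_image('top'); s=arm.read_state(); print(s['position'],s['contact_force'],s['wrist_torque'])
E
```

```text
[527.71338124 116.60305036 208.38671205] [  4.41858464 -12.22218572   2.62275151] [-2.91739147 -1.34993299 -0.08597313]
[527.7279129  116.59466604 208.42376691] [  4.04161963 -11.14101515   1.81587626] [-3.00758431 -1.28767344 -0.09050758]
[527.72163095 116.59121763 208.42941115] [  4.97520318 -11.46689397   2.38977264] [-2.97612747 -1.2832452  -0.13902009]
```

View pics/s14c.png

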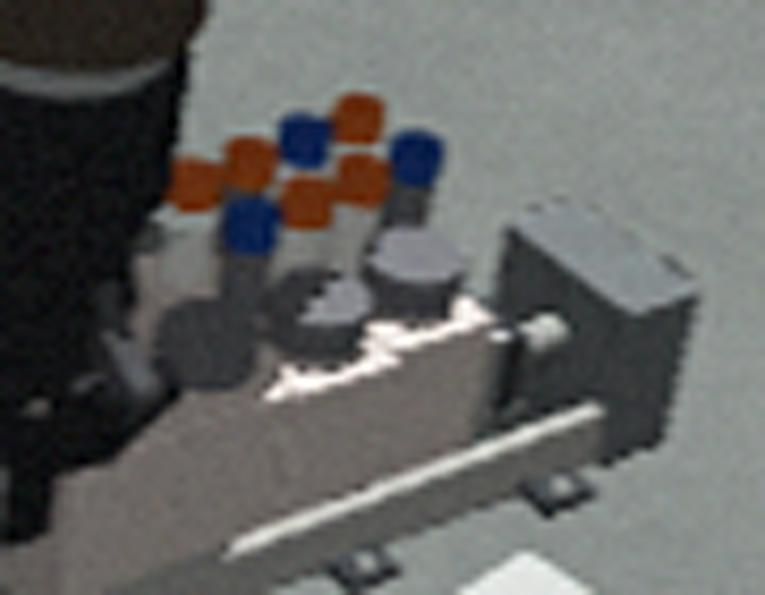

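Call:
{"name": "play_rows", "arguments": {
  "moves": [
    [[0,0.004,0],0,0.7],
    [[0,0.007,0],0,0.7],
    [[0,0.009,0],0,0.7],
    [[0,0.011,0],0,0.7],
    [[0,0.011,0],0,0.7]
  ]
}}

```text
clock: 23.5
position: [527.8, 117.9, 208.5]
ee_rot: [0.722, -0.691, 0.002, 0.017]
contact_force: [5.7, -12.6, 2.6]
gripper_width: 12.8
```

```bash
python3 - <<'E'
from h import *
q=snap('scene','s15.png'); crop(q,'s15c.png',300,110,390,180,8.5)
for i in range(3):
  arm.get_image('top'); s=arm.read_state(); print(s['position'],s['contact_force'],s['wrist_torque'],s['ee_rot'])
E
```

```text
[527.79818257 117.9255065  208.50247161] [  5.39881761 -13.69053648   3.34057684] [-3.39581792 -1.43925601 -0.10273797] [ 0.72235439 -0.69131054  0.00237381  0.0169776 ]
[527.79976575 117.93346839 208.48532613] [  4.53850536 -13.38420995   1.90986814] [-3.40496948 -1.37716231 -0.08209883] [ 0.72235779 -0.69130717  0.00237341  0.01697025]
[527.79593163 117.9082852  208.51058247] [  5.34995202 -12.35558422   3.28583539] [-3.42502007 -1.46647056 -0.06625832] [ 0.72234998 -0.69131615  0.00237254  0.01693684]
```

View pics/s15c.png

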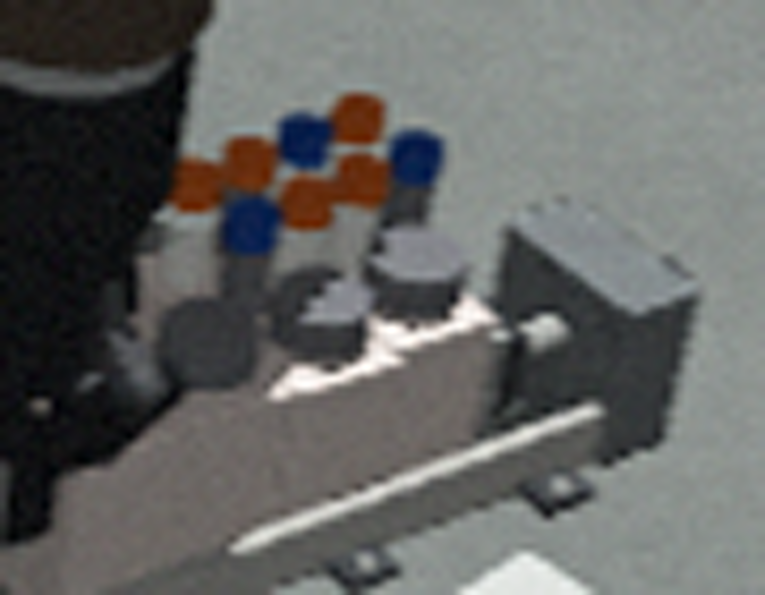

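Call:
{"name": "play_rows", "arguments": {
  "moves": [
    [[0,0.004,0],0,0.7],
    [[0,0.007,0],0,0.7],
    [[0,0.009,0],0,0.7],
    [[0,0.011,0],0,0.7],
    [[0,0.013,0],0,0.7],
    [[0,0.013,0],0,0.7]
  ]
}}

```text
clock: 24.45
position: [527.9, 119.4, 208.6]
ee_rot: [0.722, -0.692, 0.003, 0.019]
contact_force: [5.9, -14.5, 4.1]
gripper_width: 12.4
```

```bash
python3 - <<'E'
from h import *
q=snap('scene','s16.png'); crop(q,'s16c.png',300,110,390,180,8.5)
for i in range(3):
  arm.get_image('top'); s=arm.read_state(); print(s['position'],s['contact_force'],s['wrist_torque'],s['ee_rot'])
E
```

```text
[527.90862547 119.41829217 208.59991571] [  5.57287212 -15.57235936   2.87745032] [-4.0120424  -1.64936619 -0.07677831] [ 0.7218007  -0.69183434  0.00288317  0.01899136]
[527.88365407 119.36843268 208.57995253] [  6.2252376  -15.97080109   3.59807898] [-3.96816793 -1.6248682  -0.11683305] [ 0.72176576 -0.69186972  0.0028679   0.019033  ]
[527.89848174 119.4056029  208.57953286] [  6.40010859 -15.34527828   3.61256813] [-3.97209893 -1.6403588  -0.06263295] [ 0.72178178 -0.69185396  0.00286962  0.01899826]
```

View pics/s16c.png

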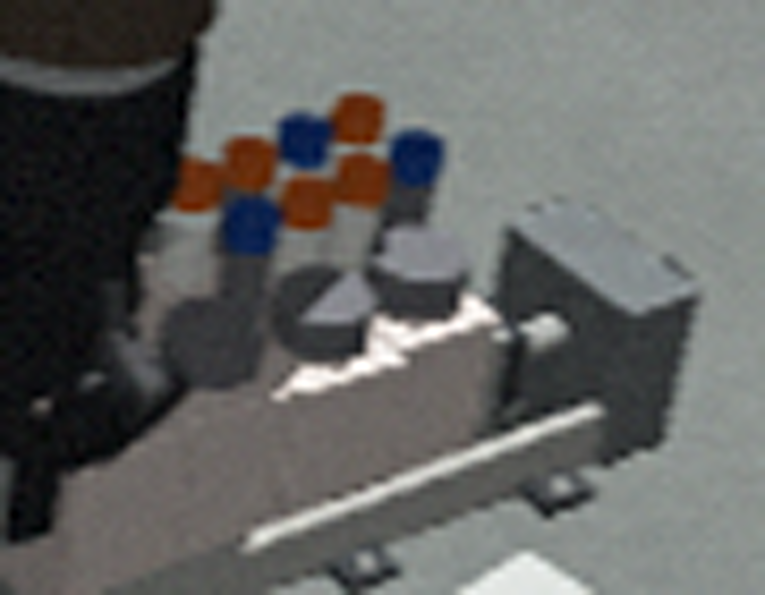

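Call:
{"name": "play_rows", "arguments": {
  "moves": [
    [[0,0.004,0],0,0.7],
    [[0,0.001,0],0,0.7],
    [[0,-0.003,0],0,0.7],
    [[0,-0.007,0],0,0.7],
    [[0,-0.012,0],0,0.7],
    [[0,-0.02,0],0,0.7],
    [[0.002,-0.04,0],0,0.7],
    [[0.004,-0.08,0],0,0.7],
    [[0.008,-0.13,0],0,0.7],
    [[0.01,-0.18,0.02],0,0.7],
    [[0.01,-0.2,0.2],0,1],
    [[0.01,-0.2,0.35],0,1]
  ]
}}

```text
clock: 26.15
position: [530.9, 57.9, 315.4]
ee_rot: [0.721, -0.692, 0.003, 0.019]
contact_force: [0.6, -0.0, 0.3]
gripper_width: -0.1
```

```bash
python3 - <<'E'
from h import *
import pickle
q=snap('scene','s17.png'); crop(q,'s17c.png',230,100,390,220,5)
w=snap('wrist','w17.png'); crop(w,'w17c.png',0,0,512,384,1.56); pickle.dump(w,open('w17.pkl','wb'))
s=arm.read_state(); print(s['position'],s['contact_force'],s['ee_rot'])
E
```

```text
[532.35410291  58.74591592 319.57313538] [ 0.75795355  0.23971668 -0.20098548] [ 0.72182935 -0.69191028  0.00588451  0.01370858]
```

View pics/s17c.png

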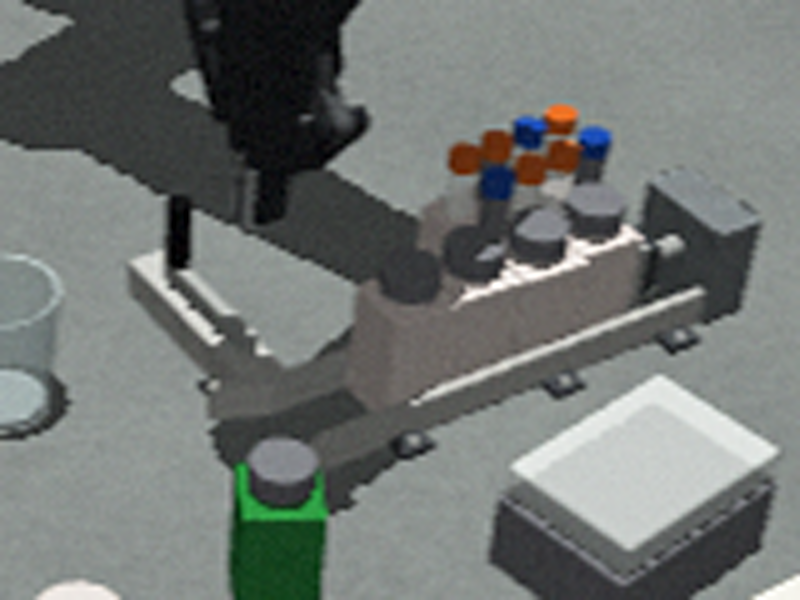

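View pics/w17c.png

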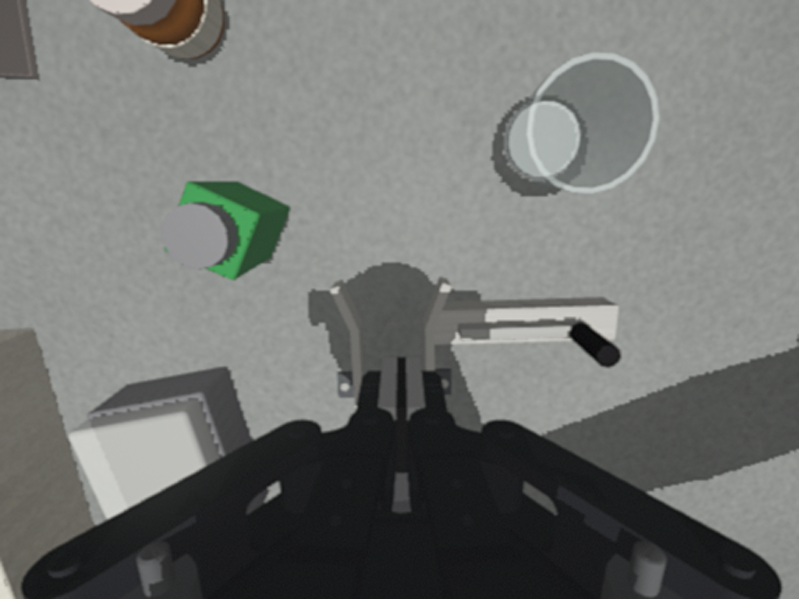

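```bash
python3 - <<'E'
from h import *
import pickle
w=pickle.load(open('w17.pkl','rb'))
print(at(w,605/1.5605,354/1.5605,78),at(w,585/1.5605,333/1.5605,38))
q=arm.get_image('scene')
print(at(q,230+180/5,100+197/5,78)); s=arm.read_state(); print(s['position'],s['ee_rot'])
E
```

```text
[415.80374711  69.08888372  78.        ] [409.27838493  71.19743848  38.        ]
[412.02158573  72.9630071   78.        ]
[531.39776316  58.60723625 316.80904204] [ 0.72153406 -0.69218452  0.00434037  0.01582254]
```

Call:
{"name": "play_rows", "arguments": {
  "moves": [
    [[-0.15,0.02,0],0,1],
    [[-0.35,0.04,0],0,1],
    [[-0.515,0.045,0],0,1],
    [[-0.515,0.045,0],0,1],
    [[-0.515,0.045,0],0,1],
    [[-0.515,0.045,-0.15],0,1],
    [[-0.515,0.045,-0.3],0,1],
    [[-0.515,0.045,-0.3],0,1],
    [[-0.515,0.045,-0.3],0,1]
  ]
}}

```text
clock: 27.42
position: [378.1, 72.5, 227.5]
ee_rot: [0.721, -0.692, 0.005, 0.015]
contact_force: [0.5, 0.1, 1.2]
gripper_width: -0.3
```

```bash
python3 - <<'E'
from h import *
q=snap('scene','s18.png'); crop(q,'s18c.png',190,80,350,200,5)
s=arm.read_state(); print(s['position'],s['contact_force'],s['ee_rot'])
E
```

```text
[378.01757446  72.57364696 228.00728208] [-0.40612124  0.05313979 -0.05667113] [ 0.72152654 -0.69222011  0.00475838  0.01442692]
```

View pics/s18c.png

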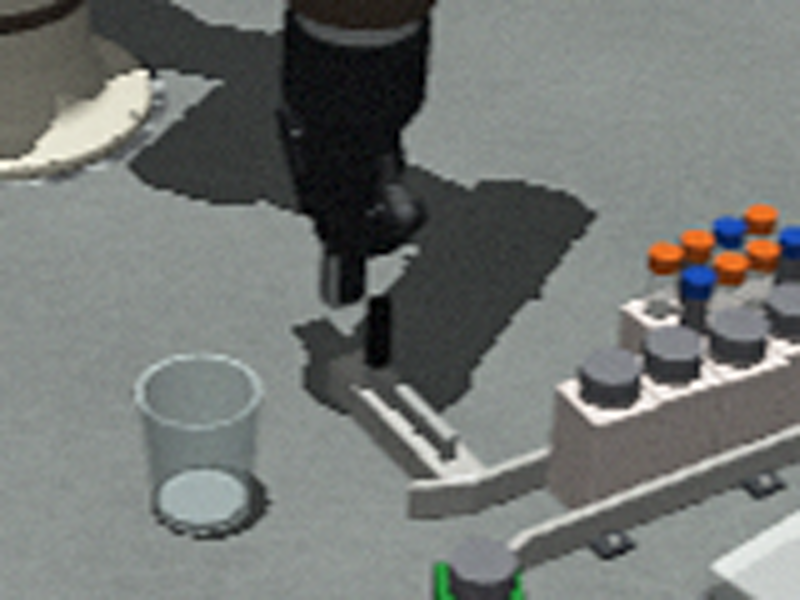

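Call:
{"name": "play_rows", "arguments": {
  "moves": [
    [[0.02,0,-0.015],0,1],
    [[0.04,0.002,-0.015],0,1],
    [[0.06,0.003,-0.015],0,1],
    [[0.08,0.004,-0.015],0,1],
    [[0.1,0.006,-0.015],0,1],
    [[0.12,0.007,-0.015],0,1],
    [[0.14,0.009,-0.015],0,1],
    [[0.16,0.01,-0.015],0,1],
    [[0.18,0.011,-0.015],0,1],
    [[0.2,0.013,-0.015],0,1],
    [[0.215,0.014,-0.015],0,1],
    [[0.225,0.015,-0.015],0,1]
  ]
}}

```text
clock: 28.98
position: [445.7, 76.9, 223.4]
ee_rot: [0.721, -0.692, 0.005, 0.015]
contact_force: [-2.1, -0.8, 2.2]
gripper_width: 0.1
```

```bash
python3 - <<'E'
from h import *
q=snap('scene','s19.png'); crop(q,'s19c.png',210,90,370,210,5)
s=arm.read_state(); print(s['position'],s['contact_force'],s['ee_rot'])
E
```

```text
[445.98240593  77.08839119 223.42792989] [-1.22883132 -1.33878807  0.67503547] [ 0.72151519 -0.6922307   0.00481299  0.01446804]
```

View pics/s19c.png

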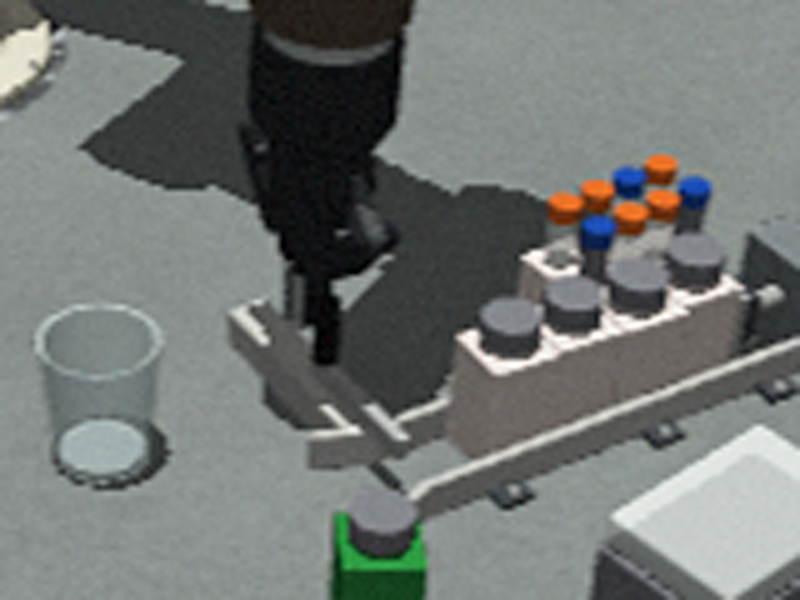

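Gate is following; continue to the end stop.

Call:
{"name": "play_rows", "arguments": {
  "moves": [
    [[0.01,0.001,0],0,1],
    [[0.02,0.001,0],0,1],
    [[0.03,0.002,0],0,1],
    [[0.04,0.003,0],0,1],
    [[0.045,0.003,0],0,1]
  ]
}}

```text
clock: 29.65
position: [459.7, 78.0, 223.4]
ee_rot: [0.721, -0.692, 0.005, 0.014]
contact_force: [-2.6, -0.3, 1.2]
gripper_width: -0.1
```

Call:
{"name": "play_rows", "arguments": {
  "moves": [
    [[0.007,0,0],0,1],
    [[0.014,0.001,0],0,1],
    [[0.018,0.001,0],0,1]
  ]
}}

```text
clock: 30.02
position: [465.2, 78.3, 223.4]
ee_rot: [0.721, -0.692, 0.005, 0.014]
contact_force: [-2.1, 0.5, 0.6]
gripper_width: 0.0
```

Call:
{"name": "play_rows", "arguments": {
  "moves": [
    [[0.007,0,0],0,1],
    [[0.014,0.001,0],0,1],
    [[0.015,0.001,0],0,1]
  ]
}}

```text
clock: 30.4
position: [467.7, 78.3, 223.2]
ee_rot: [0.721, -0.693, 0.003, 0.017]
contact_force: [-12.2, 4.1, 8.2]
gripper_width: 0.2
```

Call:
{"name": "play_rows", "arguments": {
  "moves": [
    [[0.007,0,0],0,1],
    [[0.014,0.001,0],0,1],
    [[0.015,0.001,0],0,1]
  ]
}}

```text
clock: 30.78
position: [469.2, 78.3, 222.9]
ee_rot: [0.721, -0.693, 0.001, 0.021]
contact_force: [-16.1, 6.2, 12.8]
gripper_width: -0.3
```

```bash
python3 - <<'E'
from h import *
q=snap('scene','s20.png'); crop(q,'s20c.png',210,90,370,210,5)
s=arm.read_state(); print(s['position'],s['contact_force'],s['ee_rot'])
E
```

```text
[469.18724092  78.3060587  222.89170122] [-15.78976765   6.00944702  11.50091597] [ 7.20727000e-01 -6.92895327e-01  6.91893282e-04  2.11702071e-02]
```

View pics/s20c.png

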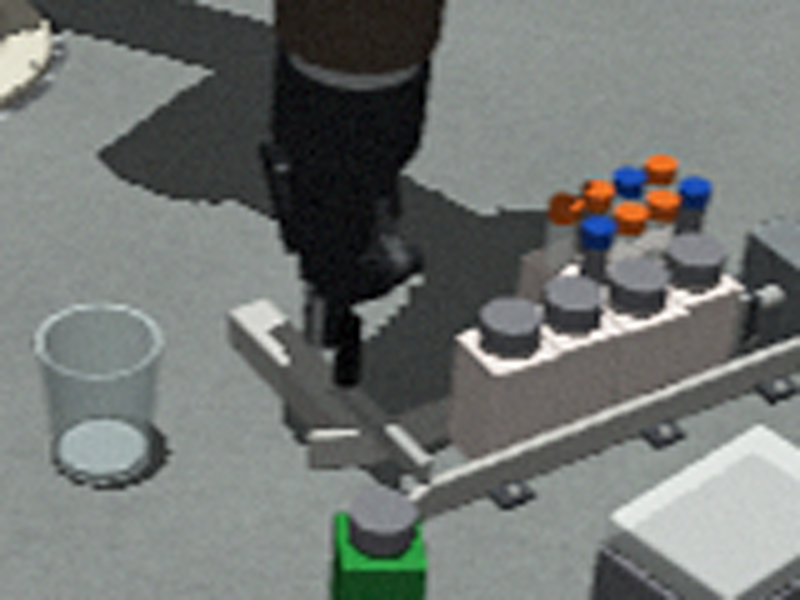

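Call:
{"name": "play_rows", "arguments": {
  "moves": [
    [[-0.01,0,0],0,1],
    [[-0.05,0,0],0,1],
    [[-0.09,0,0.02],0,1],
    [[-0.1,0,0.2],0,1],
    [[-0.1,-0.05,0.4],0,1],
    [[-0.1,-0.2,0.5],0,1],
    [[-0.1,-0.4,0.5],0,1],
    [[-0.1,-0.5,0.5],0,1],
    [[-0.1,-0.5,0.5],0,1]
  ]
}}

```text
clock: 31.95
position: [438.4, -73.2, 373.2]
ee_rot: [0.72, -0.694, 0.001, 0.021]
contact_force: [-0.2, 0.8, -0.5]
gripper_width: 0.1
```

```bash
python3 - <<'E'
from h import *
q=snap('scene','s21.png'); crop(q,'s21c.png',220,100,390,220,4.6)
p=snap('top','t21.png'); crop(p,'t21c.png',110,155,350,275,3.3)
w=snap('wrist','w21.png')
s=arm.read_state(); print(s['position'],s['contact_force'],s['clock'])
E
```

```text
[438.96906294 -71.33282009 373.07084437] [-0.47398707 -0.04121107  0.26888384] 32.1
```

View pics/s21c.png

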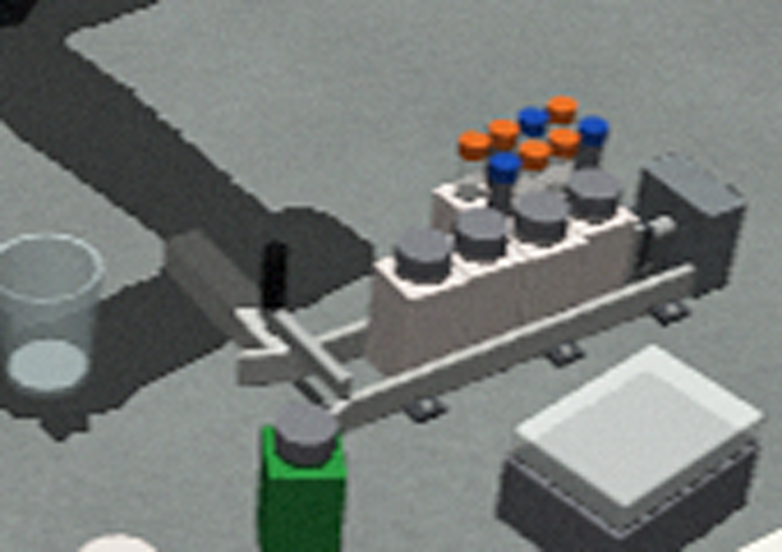

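View pics/t21c.png

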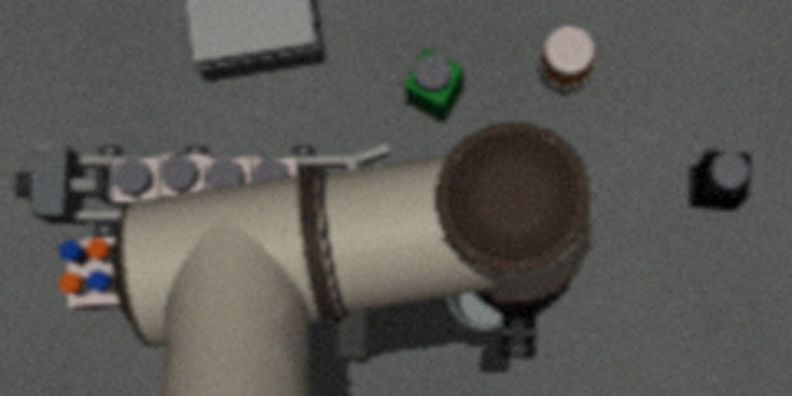

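Call:
{"name": "play_rows", "arguments": {
  "moves": [
    [[0,-0.2,0],0,1],
    [[0,-0.4,0],0,1],
    [[0,-0.6,0],0,1],
    [[0,-0.8,0],0,1],
    [[0,-0.8,0],0,1]
  ]
}}

```text
clock: 32.72
position: [439.2, -313.5, 372.3]
ee_rot: [0.72, -0.694, 0.001, 0.021]
contact_force: [-0.5, 0.6, -0.4]
gripper_width: 0.4
```

```bash
python3 - <<'E'
from h import *
q=snap('scene','s22.png'); print('post scene',at(q,220+275/4.6,100+243/4.6,78))
p=snap('top','t22.png'); crop(p,'t22c.png',110,155,350,275,3.3)
for t in "jar beaker tipbox tuberack timer vial".split():
    print(t,[(np.round(d['centre']).tolist(),round(d['conf'],2)) for d in arm.look_for(t,q)][:1],[(np.round(d['centre']).tolist(),round(d['conf'],2)) for d in arm.look_for(t,p)][:1])
E
```

```text
post scene [481.03237607  77.57778129  78.        ]
jar [([676.0, -112.0, 50.0], 0.76)] [([662.0, -105.0, 72.0], 0.52)]
beaker [([461.0, -53.0, 57.0], 0.79)] [([446.0, -52.0, 10.0], 0.58)]
tipbox [([693.0, 163.0, 62.0], 0.57)] [([680.0, 178.0, 63.0], 0.83)]
tuberack [([448.0, 263.0, 65.0], 0.82)] [([441.0, 265.0, 36.0], 0.98)]
timer [([458.0, -402.0, 20.0], 0.6)] []
vial [([459.0, -405.0, 19.0], 0.72)] []
```

View pics/t22c.png

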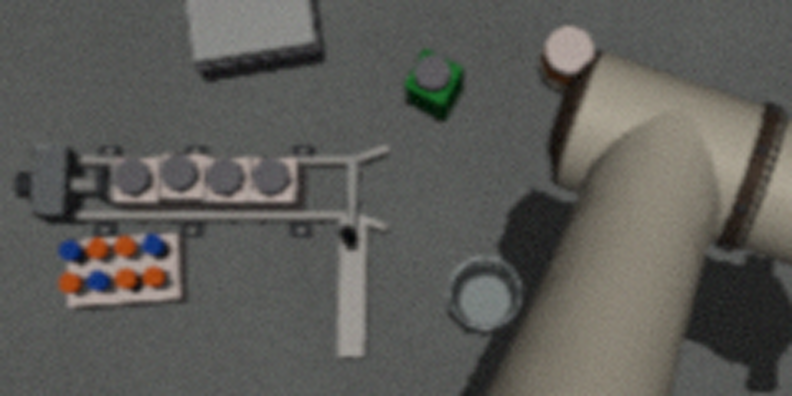

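```bash
python3 - <<'E'
from h import *
p=arm.get_image('top')
print(at(p,110+109/3.3,155+185/3.3,70),at(p,110+298/3.3,155+180/3.3,70))
q=snap('scene','s23.png'); crop(q,'s23c.png',300,110,390,180,8.5)
E
```

```text
[510.2409849  286.84848298  70.        ] [526.32387711 121.8928418   70.        ]
```

View pics/s23c.png

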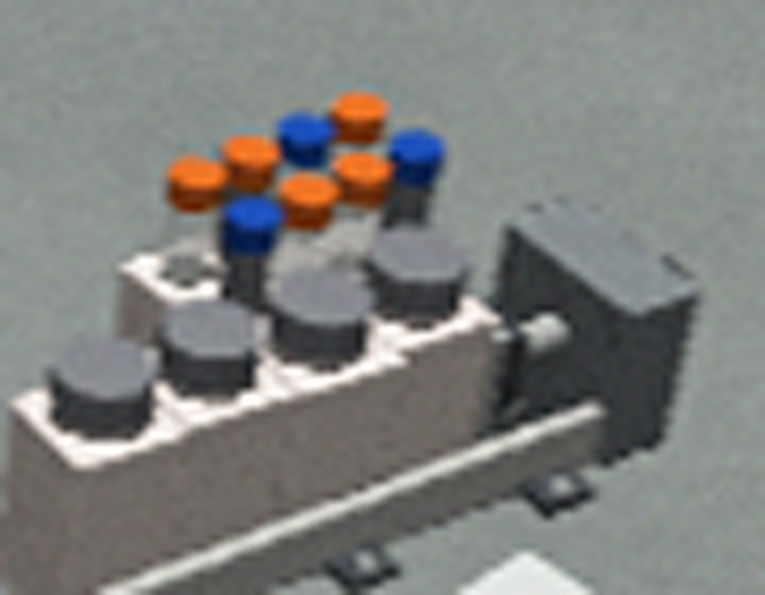

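```bash
python3 -c "
from bench import arm
print(arm.job_done(), arm.read_state()['clock'])"
```

```text
the job is handed in; nothing more can be done
the job is handed in; nothing more can be done
```

The four bottles are in the lane as one closed-up row against the back plate, and the gate is shut behind them. I handed the job in at about 33 s on the robot clock, inside the 69 s limit.

- **Gate first:** it stood about 20 mm towards shut at the start, so I pushed it fully open before moving the bottles.
- **Push:** friction alone gave about 7.7 N in the lane, and I stopped when the force reached about 15.6 N. The 8 N difference means the plate was pressed in by about 4 mm, with the force still far below its end of travel.
- **Row after backing away:** the last pictures show it straight, about 160 mm long and still against the plate.
- **Gate shut:** I pushed the post until the force rose to 16 N at the end stop. The post then measured about 50 mm from the lane's middle line, which is the shut position.

**Checks that were weaker or disagreed:**
- The plate's compression is worked out from force and position, not seen directly.
- The tool tilted about 2° under load from repeated small pushes, with up to about 6 N of sideways force. I allowed for the tilt.
- The jar, beaker, tip box and tube rack show no movement beyond measuring error. In the last check the arm hid the timer and vial from the top camera. The scene view's "vial" report was really the timer, so the vial has no confirmed final position, but the arm never worked near it.

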